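Stick the drying stack and slide the fresh panel onto it

ROBOT

A 7-joint arm with a two-finger parallel gripper is mounted at the origin on the work surface. World frame = base frame: x ahead of the robot, y to its left, z up, the work surface at z = 0. Lengths are in mm, angles in rad, forces in N, time in s.
With the tool pointing down it reaches from about 400 to 750 mm from the base axis. Payload 19.5 kg.
Tool frame: the origin (TCP) lies at the very end of the fingers, on their centre line; the grasp point (between the pads) lies 19 mm behind it; z points along the fingers, y is the direction in which the jaws open and shut (so a half turn about z gives the same grasp; the last joint's range is limited). The gripper opens to 85 mm and grips with 20 to 120 N. Pads are 22 mm wide; open, the fingers measure 114 mm over their backs; the gripper's body (76 mm by 85 mm) begins 54 mm behind the grasp point. The pads swing forward as they close: fully open they stand 13 mm farther back than shut.
Start: joints at [1.078, 0.707, -0.028, 1.485, 0.022, 0.951, -0.075], TCP at [250.509, -517.533, 231.268] pointing down, gripper open.
Joint ranges: [-2.71, 2.71], [-0.32, 2.16], [-1.57, 1.52], [0, 2.45], [-1.46, 4.6], [0, 2.02], [-2.83, 2.83]. Speed limits (rad/s): [1.89, 1.89, 2.57, 2.57, 3.01, 3.01, 3.01].

INTERFACE

Orientations are given as a unit quaternion [x, y, z, w].
In Python, from cell import * gives the robot as it stands.
- The arm moves only by the tool apply_moves, never from a script. Its argument "steps" is a list of rows, each an object of numbers: "tx", "ty", "tz": the shift along the tool's x, y, z in m; "yaw": the turn about the tool's z in rad. A call has 1 to 20 rows; each row is the pose to reach, as a shift and turn from the pose measured when the call began, along the tool's axes at that moment; what a row does not reach only later rows make up. A row lasts 1/10 s, in which the tool goes at most 50 mm and 8.59 degrees, less where a joint would pass 70% of its speed; a pose out of reach is approached as far as the arm can. A call with a gripper value outside its range is refused whole. "fingers" is the opening, from 0 (shut) to 1 (fully open), set as the call begins (left out, the last holds). The fingers move at their own pace and stop on an object; "squeeze" is the grip in N (left out, the last holds). Time passes only in rows, so rows that repeat a pose let the fingers close. It gives the time, the measured TCP pose, the force and the opening at its end, in the units of the state.
- state(): the state, without advancing time (a new reading comes with each control period).
- capture(name): name is "side" or "top" or "wrist"; returns the picture (480x640x3 uint8, blue, green, red); there is no depth.
- camera_model(name): a dict with "K" (3x3 intrinsics, pixels), "dist" ([k1, k2, p1, p2, k3] as OpenCV has them; the pictures are not rectified), "position" and "orientation" of the camera in the world. Camera axes: x right, y down, z forward; pixel columns grow to the right and rows downward; lengths in mm; the calibration is good to about 2 mm. A picture is of the moment at which its call begins: read the wrist's pose just before it. camera_model takes no time and is no camera call; for the wrist camera it gives the pose at the moment of the call.
- finish_job(): hands the job in, once; it reports no verdict.
The state is a dict: "time": time; "q": joint angles; "joint_vel": joint speeds; "joint_torque": joint torques, N m; "position": TCP position; "ee_rot": TCP orientation; "contact_force": force on the tool from outside, world axes, zero at the start; "wrist_torque": the same for the moment, N m; "finger_gap": finger opening in mm.
Only numpy, scipy, OpenCV 4.12 (cv2) and the standard library are available. Lean on these libraries where they do the work, as an engineer would, in place of code of your own. Each camera call takes 0.05 s, during which the arm holds its last target.

TASK

Lay the two loose spacer sticks across the panel that is already drying on the sloping stand, one near each end of it and running straight down the slope with their lower ends close to the stop. Then, without lifting it or touching its polished face, push the freshly polished panel down off the packing boards onto the sticks until its lower edge sits flat against the stop, one stick under each end, never letting it touch the panel below. Leave the lower panel and the other things on the bench where they are.

Things in the scene. Friction and masses are not known exactly. Their poses are not given: they have to be found in the camera images.
- stand: Fixed wooden drying stand with a shelf (276 x 200 mm) sloping 8 degrees; shifted and turned between starts. Its frame is tilted with it: x straight down the slope, y along the stop, z square to the shelf, z = 0 the shelf's upper face. The origin lies 50 mm above the bench, on the shelf's centre line, below the downhill edge of the packing boards. Below it is the drying bay, open at both sides.
- deck_edge_mid (a point): Middle of the downhill top edge of the deck: two fixed packing boards on the upper half of the shelf, from stand x = -130 to 0 mm, y +-98 mm, upper face at z = 28 mm (this point's height), which is 2 mm above the top of sticks laid on the lower panel. The fresh panel starts on it.
- stop_foot (a point): Middle of the foot of the wooden stop at the bay's low end, where its inner face meets the shelf (stand x = 122 mm, z = 0). The stop runs the full 200 mm width and stands 48 mm above the shelf.
- lower_panel_mid (a point): Centre of the panel already drying: flat mid-brown board 110 mm (x, down the slope) x 180 mm (y, along the stop) x 14 mm, about 0.2 kg, loose, lying on the bay's shelf within 1.5 mm of the stop and about 11 mm clear of the packing boards. Its upper face is 7 mm above this point (stand z = 14 mm). Axes like the stand's.
- fresh_panel_mid (a point): Centre (half-way up the edge) of the freshly polished dark panel: 110 mm (x, down the slope) x 180 mm (y), 12 mm thick at the edge, about 0.2 kg. It starts loose on the packing boards, within 8 mm of the stand's middle in y, up to 0.07 rad askew. Axes like the stand's. It slides with a push of a few newtons but not by itself.
- fresh_panel_low_edge (a point): Middle of the fresh panel's lower edge (the edge that goes against the stop), 55 mm along x from its centre, half-way up the edge.
- fresh_panel: The same fresh panel; origin at the centre of its flat underside, 6 mm below its centre, axes as above.
- polished_face: The glossy red-brown raised field of the fresh panel, 70 mm (x) x 140 mm (y), 4 mm high, centred on and fixed to its face; origin at its foot. The robot must not touch it. A 20 mm flat border lies around it.
- stick_a_mid (a point): Centre of a loose pale wooden spacer stick 110 mm long (its x), 18 mm wide (y), 12 mm thick (z), about 20 g, lying flat on the bench to the left or right of the stand. Both ends alike.
- stick_b_mid (a point): Centre of the second spacer stick, same as the first.
- stick_a: The first spacer stick; origin at the centre of its underside, 6 mm below its centre.
- stick_b: The second spacer stick; origin at the centre of its underside.
- lower_panel: The lower panel; origin at the centre of its underside.
- cup: Bystander: brown paper cup, 76 mm across, 90 mm tall, origin under its foot.
- sanding_block: Bystander: cork sanding block 85 x 58 x 30 mm, origin under its centre.
- polish_bottle: Bystander: amber bottle, 68 mm across, 190 mm tall, origin under its foot.
- putty_knife: Bystander: putty knife with a wooden handle, 190 mm long, lying flat on the bench; origin at its underside, length along its x.
Mind the look-alikes: they are no part of the job. What is shaped like the stick_b but yellow is not meant. Leave any black or pink look-alike of the stick_a alone.

How it is judged:
By the outcome, as a careful person would: the job done as asked, in the order asked, and still so for the second after the job is handed in, with the robot touching nothing.
It also fails if it takes over 66 s, if anything falls off the work surface, if the arm or the gripper's body presses on something with over 40 N, if the wrist force passes 120 N, or if a joint passes its speed limit or range.

## Working session

There is one attempt and no reset: what is moved stays moved. The work goes in short steps, Python scripts to look and compute and a tool call to move; the robot and the scene stay as the last step left them, time stands still between calls to the robot, and variables do not carry over. Pictures are saved under pics/ and viewed, and the job is handed in when it is done.

Besides the shell and the picture viewer there is one more tool, called after ">>>" as name([rows], argument=value, ...), one row to a line, values as JSON. apply_moves: Moves the arm, as the interface text tells. Its arguments: {"type":"object","properties":{"steps":{"type":"array","items":{"type":"object","properties":{"tx":{"type":"number"},"ty":{"type":"number"},"tz":{"type":"number"},"yaw":{"type":"number"}}}},"fingers":{"type":"number"},"squeeze":{"type":"number"}},"required":["steps"]}

```bash
mkdir -p pics; ls; python3 - <<'E'
from cell import *
import cv2
s=state();print(s)
for n in("side","top","wrist"):
    m=camera_model(n);print(n,m)
    cv2.imwrite(f"pics/{n}0.png",capture(n))
E
```

```text
pics
{'time': 0.0, 'q': array([ 1.07827011,  0.70709778, -0.02763096,  1.48498152,  0.02198519,
        0.95087911, -0.07550312]), 'joint_vel': array([ 0.00101536, -0.00048651,  0.00076181, -0.00055824, -0.00023959,
        0.00048841, -0.00082184]), 'joint_torque': array([ 6.17786536e-04, -8.83199859e+01,  1.23463232e+00, -2.36157686e+01,
        1.69015018e-02,  6.50101239e-03,  2.71678846e-05]), 'position': array([ 250.4327008 , -517.319641  ,  230.83443552]), 'ee_rot': array([ 9.74701865e-01,  2.23508370e-01, -1.24751713e-04, -5.17246561e-04]), 'contact_force': array([0.04457029, 0.44198131, 0.92341912]), 'wrist_torque': array([-0.01583703, -0.04375774, -0.02605088]), 'finger_gap': 85.74051700575886}
side {'K': array([[571.68607776,   0.        , 312.10376738],
       [  0.        , 571.68607776, 246.23822149],
       [  0.        ,   0.        ,   1.        ]]), 'dist': array([0.04702528, 0.        , 0.        , 0.        , 0.        ]), 'position': array([ 152.22943159, 1008.15160948, 1035.44520697]), 'orientation': array([-0.16461398,  0.89262434, -0.41159256,  0.08194868])}
top {'K': array([[622.15382282,   0.        , 318.74425161],
       [  0.        , 622.15382282, 246.89862668],
       [  0.        ,   0.        ,   1.        ]]), 'dist': array([-0.0099265,  0.       ,  0.       ,  0.       ,  0.       ]), 'position': array([ 346.86922679,   -3.46261074, 1505.73086342]), 'orientation': array([ 0.71268978, -0.69857486,  0.0401236 , -0.04956349])}
wrist {'K': array([[358.00278965,   0.        , 314.15533872],
       [  0.        , 358.00278965, 245.93079543],
       [  0.        ,   0.        ,   1.        ]]), 'dist': array([-0.06348282,  0.        ,  0.        ,  0.        ,  0.        ]), 'position': array([ 324.12463226, -481.29954885,  373.43100283]), 'orientation': array([ 0.83596726, -0.52401147, -0.08685521,  0.13793799])}
```

View pics/top0.png

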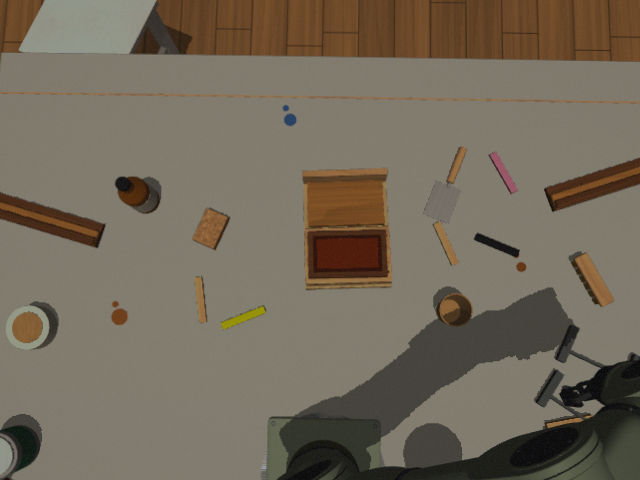

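View pics/side0.png

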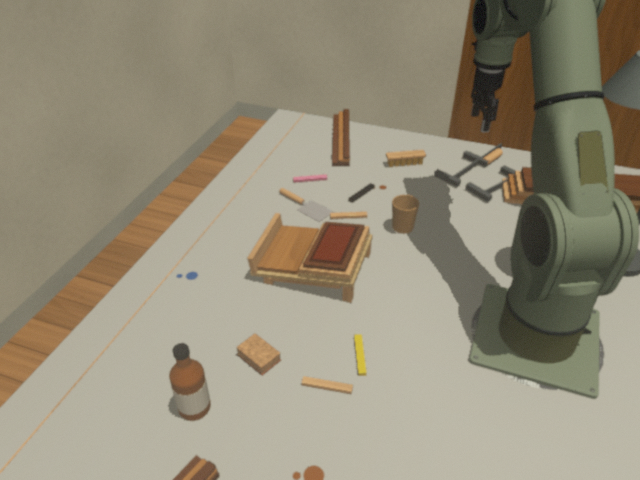

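View pics/wrist0.png

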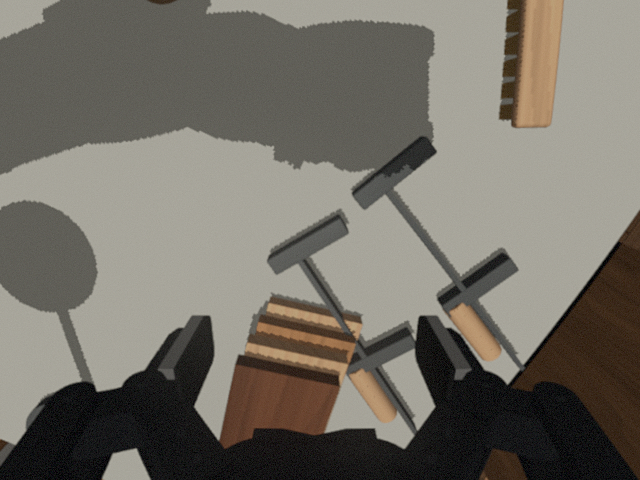

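The top view shows the stand near (346,230) with the stop away from the robot. The pale sticks are at (445,243) and (200,299), with yellow, black and pink decoys nearby. I'll enlarge these areas.

```bash
python3 - <<'E'
import cv2
t=cv2.imread("pics/top0.png");s=cv2.imread("pics/side0.png")
def crop(im,x,y,w,h,k,n):cv2.imwrite(n,cv2.resize(im[y:y+h,x:x+w],None,fx=k,fy=k,interpolation=cv2.INTER_CUBIC))
crop(t,290,155,120,145,4,"pics/ct1.png")
crop(t,415,140,130,135,4,"pics/ct2.png")
crop(t,180,260,100,80,6,"pics/ct3.png")
crop(s,235,170,190,140,4,"pics/cs1.png")
crop(s,285,320,100,90,6,"pics/cs3.png")
E
```

```text
(no output)
```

View pics/ct1.png

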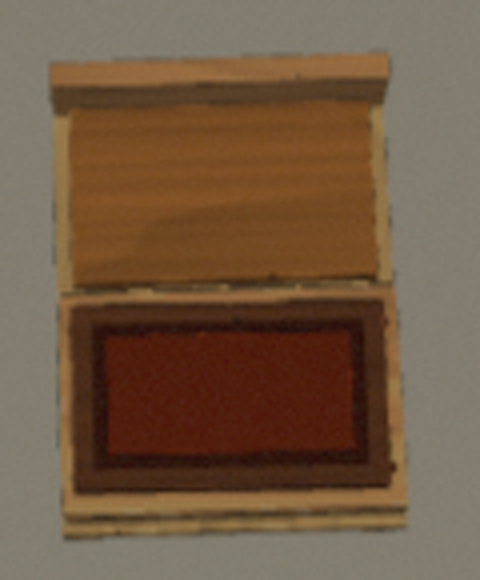

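View pics/ct2.png

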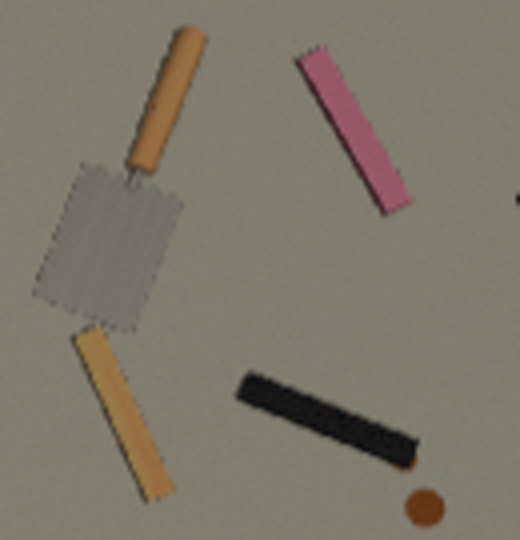

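View pics/ct3.png

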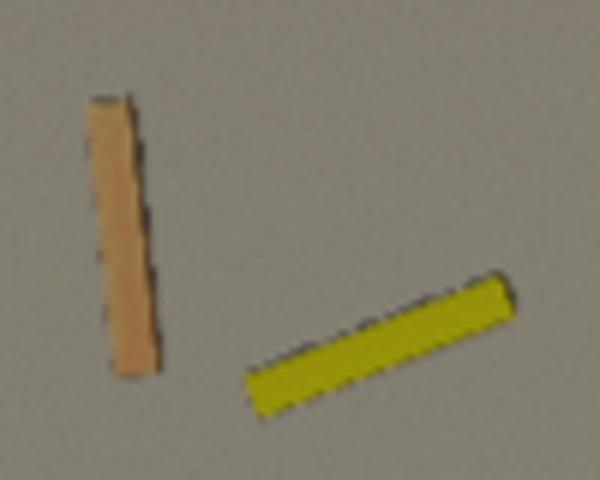

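View pics/cs1.png

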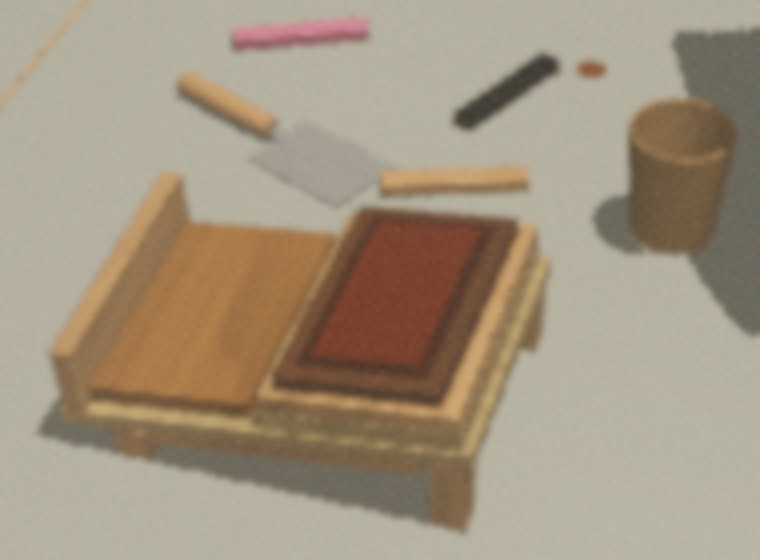

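View pics/cs3.png

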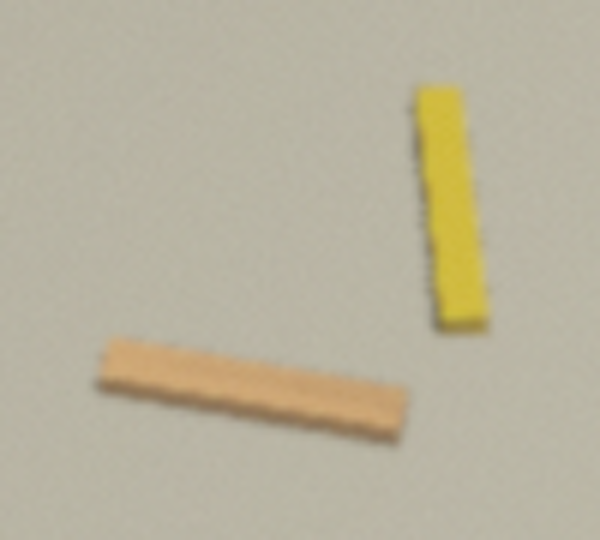

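```bash
cat > h.py <<'E'
import numpy as np,cv2
from scipy.spatial.transform import Rotation as R
from scipy.optimize import least_squares
from cell import *
def P(pts,m):
    Rc=R.from_quat(m["orientation"]).as_matrix();pc=(np.atleast_2d(pts)-m["position"])@Rc
    return cv2.projectPoints(pc.astype(float),np.zeros(3),np.zeros(3),m["K"],m["dist"])[0].reshape(-1,2)
def tri(obs):  # list of (pix,model)
    f=lambda p:np.concatenate([(P(p,m)[0]-u) for u,m in obs])
    r=least_squares(f,[500,0,20.]);return r.x,np.abs(r.fun).max()
def ray(u,m,z):
    f=lambda p:P([p[0],p[1],z],m)[0]-u
    return np.r_[least_squares(f,[500,0.]).x,z]
def un(p,k,x0,y0):return (np.array(p,float)+.5)/k-.5+[x0,y0]
def TS(x,y,yaw):  # stand frame
    return R.from_euler('z',yaw)*R.from_euler('y',8,degrees=True),np.array([x,y,50.])
E
cat > m1.py <<'E'
from h import *
T=camera_model("top");S=camera_model("side")
t1=lambda p:un(p,4,290,155);s1=lambda p:un(p,4,235,170)
pts={'stopOL':([50,62],[52,352]),'stopOR':([388,54],[165,173]),'stopIL':([52,87],[72,357]),'stopIR':([388,80],[183,178]),
'deckDL':([62,295],[262,391]),'deckUL':([64,510],[462,416]),'deckUR':([406,503],[536,228]),
'fDL':([74,305],[277,380]),'fDR':([384,301],[362,209]),'fUL':([76,490],[440,399]),'fUR':([390,485],[517,222])}
X={}
for n,(a,b) in pts.items():
    x,e=tri([(t1(a),T),(s1(b),S)]);X[n]=x;print(n,x.round(1),round(e,2))
for nm,A,B in(('left',[un(p,6,180,260) for p in([88,100],[128,98],[158,372],[115,375])],[un(p,6,285,320) for p in([100,380],[112,340],[408,388],[398,432])]),
 ('right',[un(p,4,415,140) for p in([73,338],[97,325],[173,490],[150,502])],None)):
    for i,a in enumerate(A):
        if B is not None:print(nm,*tri([(a,T),(B[i],S)]))
        print('  z12',ray(a,T,12).round(1))
# stand fit
mod={'stopIL':[122,100,48],'stopIR':[122,-100,48],'deckDL':[0,98,28],'deckUL':[-130,98,28],'deckUR':[-130,-98,28]}
def f(p):
    r,o=TS(*p[:3]);o=o+[0,0,p[3]]
    out=[]
    for n,v in mod.items():
        w=r.apply(v)+o
        out+=[P(w,T)[0]-t1(pts[n][0]),P(w,S)[0]-s1(pts[n][1])]
    return np.concatenate(out)
q=least_squares(f,[500,0,0,0.]);print(q.x,q.fun.round(1))
r,o=TS(*q.x[:3]);o=o+[0,0,q.x[3]]
for n in X:print(n,r.inv().apply(X[n]-o).round(1))
E
python3 m1.py
```

```text
stopOL [708.3  59.8  77.3] 0.88
stopOR [ 717.7 -138.5   76.1] 0.61
stopIL [694.2  58.5  76.2] 0.59
stopIR [ 703.  -138.5   75.4] 0.24
deckDL [569.3  49.4  79.5] 0.99
deckUL [442.4  44.7  95.9] 1.45
deckUR [ 452.5 -148.9   92.7] 0.52
fDL [562.5  42.1  84.7] 1.13
fDR [ 569.8 -136.1   86. ] 0.29
fUL [455.8  38.5  99.6] 0.4
fUR [ 462.3 -138.7  102.5] 0.27
left [458.54561638 318.04991727   6.31386705] 0.832549596868887
  z12 [460.1 317.4  12. ]
left [460.02042347 301.61616618   8.36096469] 0.6264889301960466
  z12 [461.3 301.3  12. ]
left [351.64478114 284.62571336  10.35467649] 0.2223220003659776
  z12 [352.2 284.4  12. ]
left [349.81426436 302.15248899   8.14660569] 0.3424193789185779
  z12 [350.6 301.6  12. ]
  z12 [ 598.3 -257.3   12. ]
  z12 [ 606.6 -271.9   12. ]
  z12 [ 506.8 -317.2   12. ]
  z12 [ 499.2 -303.3   12. ]
[ 5.71479295e+02 -4.67966599e+01  5.07142063e-02 -2.56704777e+00] [-0.3  0.6 -0.6 -0.4  0.9 -0.4 -0.3 -1.2 -0.5  0.7 -1.6  1.5  0.3  1.7
 -1.3  0.7  1.1  0.8  0.  -0.6]
stopOL [136.5  99.6  49.4]
stopOR [136.1 -99.   48.1]
stopIL [122.7  99.   46.3]
stopIR [121.6 -98.3  45.3]
deckDL [-1.8 96.2 32.1]
deckUL [-129.8   97.9   30.7]
deckUR [-129.1  -95.9   27.6]
fDL [-9.6 89.2 36.3]
fDR [-11.5 -89.1  37.4]
fUL [-117.4   91.1   36.2]
fUR [-120.3  -86.2   38.7]
```

>>> apply_moves([
  {"tx": 0.36,"ty": -0.076,"tz": 0.05},
  {"tx": 0.36,"ty": -0.076,"tz": 0.05},
  {"tx": 0.36,"ty": -0.076,"tz": 0.05},
  {"tx": 0.36,"ty": -0.076,"tz": 0.05},
  {"tx": 0.36,"ty": -0.076,"tz": 0.05},
  {"tx": 0.36,"ty": -0.076,"tz": 0.05},
  {"tx": 0.36,"ty": -0.076,"tz": 0.05},
  {"tx": 0.36,"ty": -0.076,"tz": 0.05},
  {"tx": 0.36,"ty": -0.076,"tz": 0.05},
  {"tx": 0.36,"ty": -0.076,"tz": 0.05},
  {"tx": 0.36,"ty": -0.076,"tz": 0.05},
  {"tx": 0.36,"ty": -0.076,"tz": 0.05},
], fingers=0.55, squeeze=25)

```text
$.steps[0]: bad value
```

```bash
cat > cap.py <<'E'
from h import *
import sys,json
def shot(n,cam="wrist"):
    m=camera_model(cam);im=capture(cam);cv2.imwrite(f"pics/{n}.png",im)
    json.dump({k:np.array(v).tolist() for k,v in m.items()},open(f"pics/{n}.json","w"))
    s=state();yaw=2*np.arctan2(s['ee_rot'][1],s['ee_rot'][0]);print(s['time'],s['position'].round(1),'yaw',round(yaw,4),s['ee_rot'].round(4),s['contact_force'].round(1),s['finger_gap'])
def load(n):return {k:np.array(v) for k,v in json.load(open(f"pics/{n}.json")).items()}
if __name__=="__main__":shot(*sys.argv[1:])
E
python3 cap.py w1
```

```text
0.2 [ 250.4 -517.4  231. ] yaw 0.4508 [ 9.747e-01  2.235e-01 -1.000e-04 -3.000e-04] [ 0.7 -0.4  0.3] 85.6316414358755
```

View pics/w1.png

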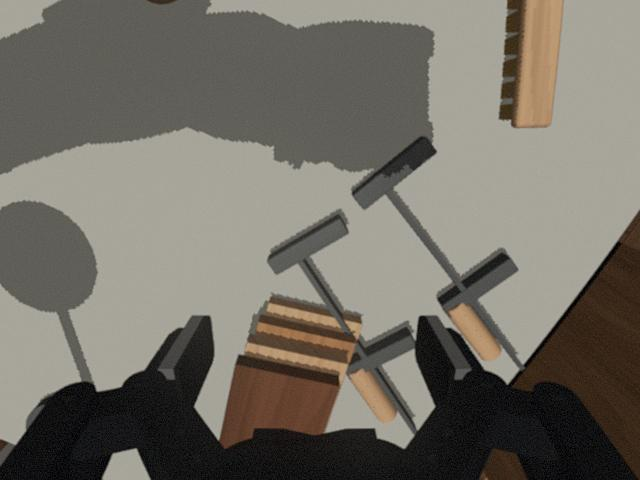

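>>> apply_moves([
  {"tx": 0.045,"ty": -0.009,"tz": 0.006,"yaw": 0},
], fingers=0.55, squeeze=25)

```text
time: 0.3
position: [283.1, -492.7, 225.2]
ee_rot: [0.976, 0.22, -0.001, 0.001]
contact_force: [1.3, -0.7, 0.1]
finger_gap: 73.3
```

>>> apply_moves([
  {"tx": 0.045,"ty": -0.009,"tz": 0.006,"yaw": 0},
  {"tx": 0.09,"ty": -0.018,"tz": 0.012,"yaw": 0},
  {"tx": 0.135,"ty": -0.027,"tz": 0.018,"yaw": 0},
  {"tx": 0.18,"ty": -0.036,"tz": 0.024,"yaw": 0},
  {"tx": 0.225,"ty": -0.045,"tz": 0.03,"yaw": 0},
  {"tx": 0.27,"ty": -0.055,"tz": 0.036,"yaw": 0},
  {"tx": 0.315,"ty": -0.064,"tz": 0.044,"yaw": 0},
  {"tx": 0.32,"ty": -0.066,"tz": 0.044,"yaw": 0},
  {"tx": 0.32,"ty": -0.066,"tz": 0.044,"yaw": 0},
])

```text
time: 1.2
position: [544.3, -294.7, 179.6]
ee_rot: [0.975, 0.221, -0.002, 0.0]
contact_force: [-0.2, -0.5, -0.9]
finger_gap: 46.8
```

```bash
python3 cap.py w1
```

```text
1.25 [ 543.3 -296.2  180. ] yaw 0.4433 [ 9.755e-01  2.198e-01 -1.800e-03  8.000e-04] [-0.9 -0.4 -0.7] 46.88874630200581
```

View pics/w1.png

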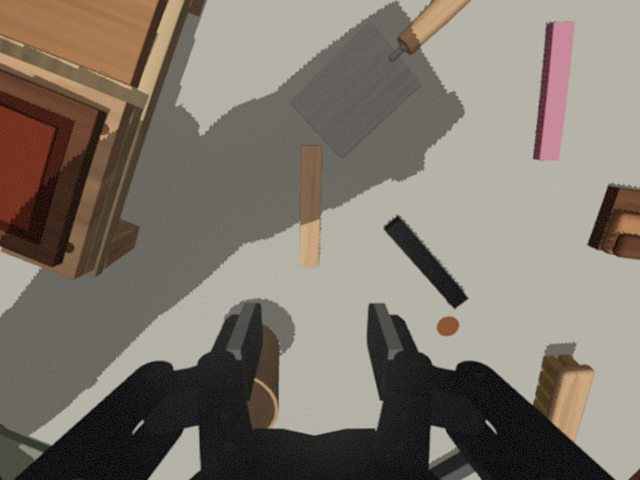

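```bash
python3 - <<'E'
import cv2
t=cv2.imread("pics/w1.png")
cv2.imwrite("pics/cw1.png",cv2.resize(t[130:280,270:350],None,fx=4,fy=4,interpolation=cv2.INTER_CUBIC))
from h import *
T=camera_model("top")
for z in(0,90):print([ray(np.array(p,float),T,z).round(0) for p in([455,310],[438,310],[471,310])])
E
```

```text
[array([ 392., -312.,    0.]), array([ 391., -271.,    0.]), array([ 393., -350.,    0.])]
[array([ 390., -294.,   90.]), array([ 389., -255.,   90.]), array([ 390., -330.,   90.])]
```

View pics/cw1.png

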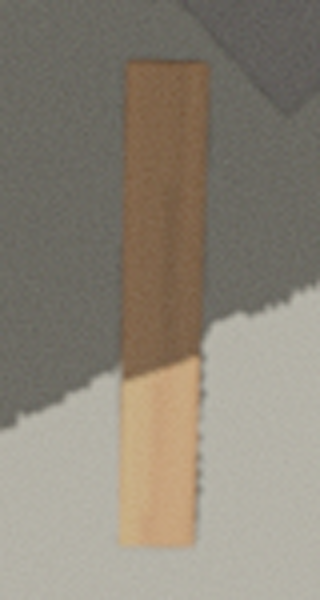

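```bash
cat > stk.py <<'E'
from cap import *
def stick(name,cor,k,x0,y0,z=12):
    m=load(name);c=[un(p,k,x0,y0) for p in cor]
    w=[ray(a,m,z) for a in c];w=np.array(w)
    a=(w[0]+w[1])/2;b=(w[2]+w[3])/2;d=a-b
    print(name,'mid',w.mean(0).round(1),'yaw',np.arctan2(d[1],d[0]).round(4),'len',np.linalg.norm(d).round(1),'wid',np.linalg.norm(w[0]-w[1]).round(1),np.linalg.norm(w[2]-w[3]).round(1))
    return m,c,w
def tool(tgt):
    s=state();r=R.from_quat(s['ee_rot']);return r.inv().apply(np.array(tgt)-s['position']).round(1)
E
python3 - <<'E'
from stk import *
m,c,w=stick("w1",[(127,61),(208,62),(197,546),(120,546)],4,270,130)
T=camera_model("top")
tc=[un(p,4,415,140) for p in([73,338],[97,325],[173,490],[150,502])]
for i in range(4):print(tri([(c[i],m),(tc[i],T)]))
mid=w.mean(0);print(tool([mid[0],mid[1],120]))
E
```

```text
w1 mid [ 552.5 -286.7   12. ] yaw 0.4239 len 109.4 wid 17.0 18.0
(array([ 598.78308019, -256.5545598 ,   12.51559311]), np.float64(0.28975528938718753))
(array([ 606.04548239, -271.75343304,   14.26563019]), np.float64(0.10292112999428582))
(array([ 506.7116872 , -317.16800568,   12.5727771 ]), np.float64(0.03153847417104316))
(array([ 499.28950567, -301.15532151,   13.51130215]), np.float64(0.7877128679004386))
[12.6 -4.8 60. ]
```

>>> apply_moves([
  {"tx": 0.0126,"ty": -0.0048,"tz": 0.04,"yaw": 0.019},
  {"tx": 0.0126,"ty": -0.0048,"tz": 0.08,"yaw": 0.019},
  {"tx": 0.0126,"ty": -0.0048,"tz": 0.12,"yaw": 0.019},
  {"tx": 0.0126,"ty": -0.0048,"tz": 0.15,"yaw": 0.019},
  {"tx": 0.0126,"ty": -0.0048,"tz": 0.15,"yaw": 0.019},
], fingers=0.5)

```text
time: 1.75
position: [549.5, -287.5, 27.0]
ee_rot: [0.978, 0.21, -0.004, -0.001]
contact_force: [0.0, 0.3, 0.3]
finger_gap: 42.6
```

```bash
python3 - <<'E'
from stk import *
s=state();print(s['position'],s['ee_rot'],s['finger_gap']);print(tool([552.5,-287,3]))
E
```

```text
[ 549.51813779 -287.47252181   27.01641924] [ 9.77769503e-01  2.09642700e-01 -4.04929736e-03 -5.82727704e-04] 42.604830472425114
[ 3.1  0.9 24. ]
```

>>> apply_moves([
  {"tx": 0.003,"ty": 0.001,"tz": 0.018,"yaw": 0},
  {"tx": 0.003,"ty": 0.001,"tz": 0.024,"yaw": 0},
  {"tx": 0.003,"ty": 0.001,"tz": 0.024,"yaw": 0},
])

```text
time: 2.05
position: [552.3, -287.9, 3.9]
ee_rot: [0.978, 0.209, -0.004, -0.0]
contact_force: [-0.1, 0.8, 1.1]
finger_gap: 42.7
```

>>> apply_moves([
  {"tx": 0,"ty": 0,"tz": 0,"yaw": 0},
  {"tx": 0,"ty": 0,"tz": 0,"yaw": 0},
  {"tx": 0,"ty": 0,"tz": 0,"yaw": 0},
  {"tx": 0,"ty": 0,"tz": 0,"yaw": 0},
  {"tx": 0,"ty": 0,"tz": 0,"yaw": 0},
], fingers=0, squeeze=25)

```text
time: 2.55
position: [552.6, -288.4, 5.4]
ee_rot: [0.978, 0.209, -0.003, 0.0]
contact_force: [-1.9, -0.8, 11.3]
finger_gap: 16.9
```

```bash
python3 cap.py w2
```

```text
2.6 [ 552.6 -288.4    5.4] yaw 0.4215 [ 9.779e-01  2.092e-01 -3.500e-03  3.000e-04] [-1.8 -0.5 10. ] 17.24019240101458
```

View pics/w2.png

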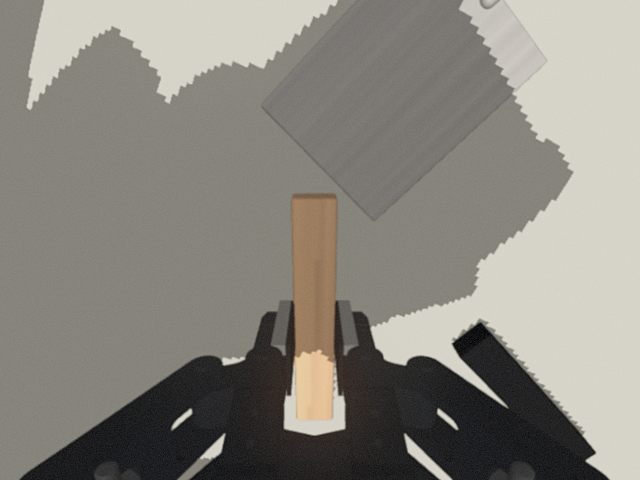

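>>> apply_moves([
  {"tx": 0,"ty": 0,"tz": 0,"yaw": 0},
  {"tx": 0,"ty": 0,"tz": -0.001,"yaw": 0},
  {"tx": 0,"ty": 0,"tz": -0.004,"yaw": 0},
  {"tx": 0,"ty": 0,"tz": -0.004,"yaw": 0},
], fingers=0.35)

```text
time: 3.0
position: [552.9, -288.5, 9.9]
ee_rot: [0.978, 0.209, -0.003, 0.0]
contact_force: [0.1, -0.1, 0.2]
finger_gap: 30.0
```

>>> apply_moves([
  {"tx": 0,"ty": 0,"tz": 0,"yaw": 0},
  {"tx": 0,"ty": 0,"tz": 0,"yaw": 0},
  {"tx": 0,"ty": 0,"tz": 0,"yaw": 0},
  {"tx": 0,"ty": 0,"tz": 0,"yaw": 0},
], fingers=0, squeeze=25)

```text
time: 3.4
position: [552.9, -288.5, 10.0]
ee_rot: [0.978, 0.209, -0.003, 0.001]
contact_force: [-1.4, 0.2, 5.0]
finger_gap: 16.1
```

>>> apply_moves([
  {"tx": 0,"ty": 0,"tz": 0,"yaw": 0},
  {"tx": 0,"ty": 0,"tz": 0.0,"yaw": 0},
  {"tx": 0,"ty": 0,"tz": 0.003,"yaw": 0},
  {"tx": 0,"ty": 0,"tz": 0.003,"yaw": 0},
], fingers=0.35)

```text
time: 3.8
position: [552.7, -288.4, 6.5]
ee_rot: [0.978, 0.209, -0.003, 0.0]
contact_force: [1.2, 0.0, 1.0]
finger_gap: 29.8
```

>>> apply_moves([
  {"tx": 0,"ty": 0,"tz": 0,"yaw": 0},
  {"tx": 0,"ty": 0,"tz": 0,"yaw": 0},
  {"tx": 0,"ty": 0,"tz": 0,"yaw": 0},
  {"tx": 0,"ty": 0,"tz": 0,"yaw": 0},
  {"tx": 0,"ty": 0,"tz": 0,"yaw": 0},
], fingers=0, squeeze=25)

```text
time: 4.3
position: [552.7, -288.4, 6.5]
ee_rot: [0.978, 0.209, -0.003, 0.0]
contact_force: [0.4, 0.1, 1.1]
finger_gap: 17.4
```

>>> apply_moves([
  {"tx": 0,"ty": 0,"tz": -0.02,"yaw": 0},
  {"tx": 0,"ty": 0,"tz": -0.06,"yaw": 0},
  {"tx": 0,"ty": 0,"tz": -0.1,"yaw": 0},
  {"tx": 0,"ty": 0,"tz": -0.13,"yaw": 0},
  {"tx": 0,"ty": 0,"tz": -0.13,"yaw": 0},
])

```text
time: 4.8
position: [554.9, -288.9, 140.4]
ee_rot: [0.978, 0.209, -0.001, 0.002]
contact_force: [-0.6, -0.7, -1.4]
finger_gap: 17.1
```

```bash
python3 cap.py w3; python3 cap.py s3 side
```

```text
4.85 [ 554.2 -288.5  138.1] yaw 0.4215 [ 0.9779  0.2092 -0.0022  0.0012] [-0.4 -0.6 -0.6] 17.040585291098193
4.9 [ 553.5 -288.1  136.6] yaw 0.4216 [ 9.779e-01  2.092e-01 -3.200e-03  4.000e-04] [-0.  -0.  -0.9] 17.190818244443648
```

View pics/w3.png

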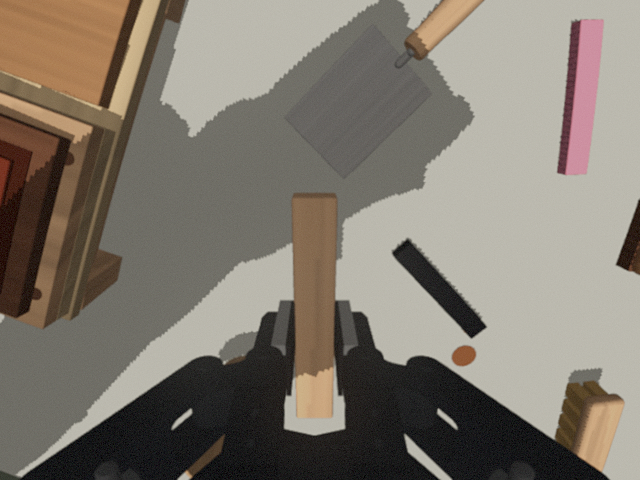

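View pics/s3.png

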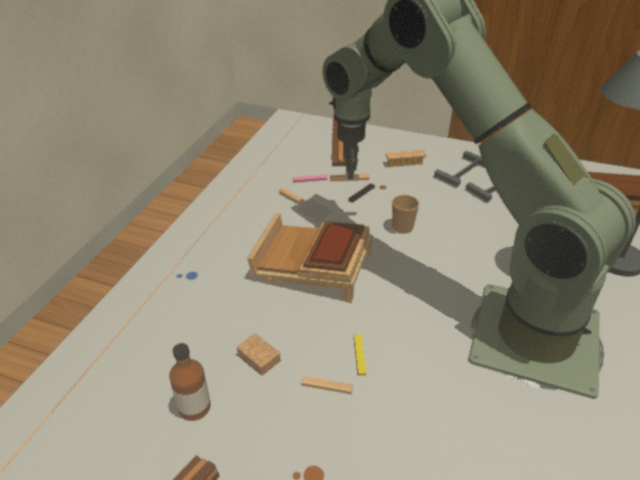

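>>> apply_moves([
  {"tx": 0.01,"ty": -0.02,"tz": -0.04,"yaw": 0.06},
  {"tx": 0.03,"ty": -0.06,"tz": -0.063,"yaw": 0.16},
  {"tx": 0.05,"ty": -0.1,"tz": -0.063,"yaw": 0.26},
  {"tx": 0.07,"ty": -0.14,"tz": -0.063,"yaw": 0.35},
  {"tx": 0.079,"ty": -0.16,"tz": -0.063,"yaw": 0.371},
  {"tx": 0.079,"ty": -0.16,"tz": -0.063,"yaw": 0.371},
  {"tx": 0.079,"ty": -0.16,"tz": -0.063,"yaw": 0.371},
  {"tx": 0.079,"ty": -0.16,"tz": -0.063,"yaw": 0.371},
])

```text
time: 5.7
position: [560.2, -110.9, 198.5]
ee_rot: [1.0, 0.025, -0.004, 0.001]
contact_force: [-0.5, -0.1, -0.5]
finger_gap: 16.8
```

```bash
python3 cap.py w4
```

```text
5.75 [ 560.3 -110.9  198.7] yaw 0.0492 [ 0.9997  0.0246 -0.0035  0.0012] [ 0.7 -0.5 -0.5] 16.78135420367078
```

View pics/w4.png

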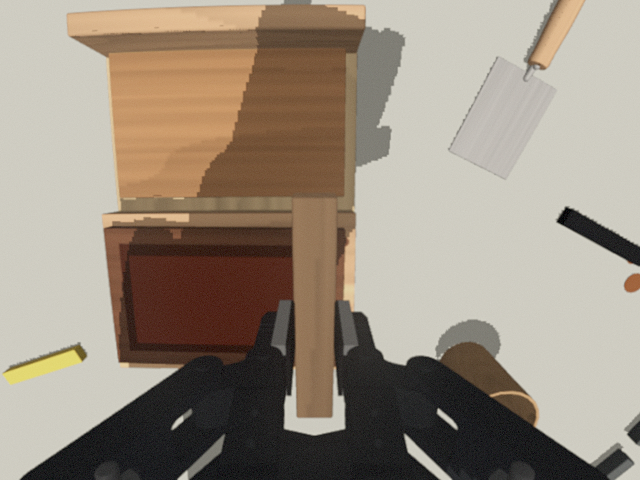

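```bash
python3 - <<'E'
import cv2
t=cv2.imread("pics/w4.png")
cv2.imwrite("pics/cw4.png",cv2.resize(t[0:240,60:380],None,fx=2.5,fy=2.5,interpolation=cv2.INTER_CUBIC))
E
```

```text
(no output)
```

View pics/cw4.png

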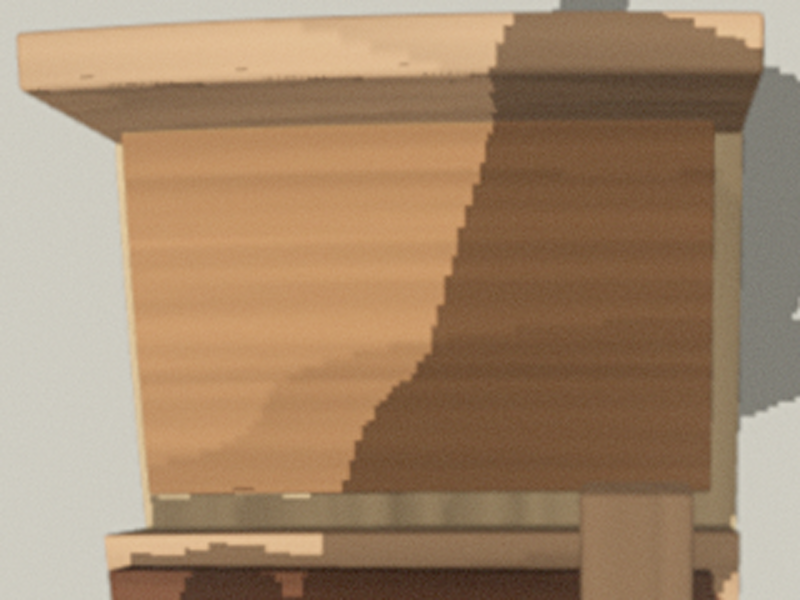

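```bash
cat > m2.py <<'E'
from cap import *
T=camera_model("top");W=load("w4")
t1=lambda p:un(p,4,290,155);w=lambda p:un(p,2.5,60,0)
obs=[([122,100,48],W,w([22,90])),([122,-100,48],W,w([762,67])),([0,98,28],W,w([107,536])),([0,-98,28],W,w([738,531])),
([122,100,48],T,t1([52,87])),([122,-100,48],T,t1([388,80])),([0,98,28],T,t1([62,295])),([0,-98,28],T,t1([398,287])),([-130,98,28],T,t1([64,510])),([-130,-98,28],T,t1([406,503]))]
def fit(obs,free=True,x0=[571,-47,.05,0.]):
    def f(p):
        r,o=TS(*p[:3]);o=o+[0,0,p[3]*free]
        return np.concatenate([P(r.apply(v)+o,m)[0]-u for v,m,u in obs])
    q=least_squares(f,x0);return q
if __name__=="__main__":
    for nm,ob in(('both',obs),('W',obs[:4]),('T',obs[4:])):
        for fr in(True,False):
            q=fit(ob,fr);print(nm,fr,q.x.round(4),np.abs(q.fun).max().round(2))
    q=fit(obs).x;r,o=TS(*q[:3]);o=o+[0,0,q[3]]
    for n,p,t in(('UL',[123,131],[70,105]),('UR',[714,118],[372,100]),('LL',[150,494],[75,283]),('LR',[711,488],[380,275])):
        # intersect ray with panel top plane (stand z=14)
        f=lambda s:P(r.apply([s[0],s[1],14])+o,W)[0]-w(p)
        print(n,least_squares(f,[60,0.]).x.round(1), r.inv().apply(tri([(w(p),W),(t1(t),T)])[0]-o).round(1))
    for n,t in(('fDL',[74,305]),('fDR',[384,301]),('fUR',[390,485]),('fUL',[76,490])):
        f=lambda s:P(r.apply([s[0],s[1],40])+o,T)[0]-t1(t)
        print(n,least_squares(f,[-60,0.]).x.round(1))
    for y in(70,-70):print('target mid top of lower panel',y,(r.apply([64,y,14])+o).round(1))
E
python3 m2.py
```

```text
both True [ 5.718146e+02 -4.452480e+01  5.330000e-02 -1.738600e+00] 1.6
both False [ 5.71683e+02 -4.48345e+01  5.32000e-02  0.00000e+00] 2.2
W True [ 5.717116e+02 -4.423440e+01  5.390000e-02 -2.012400e+00] 1.47
W False [ 5.715842e+02 -4.467550e+01  5.410000e-02  0.000000e+00] 2.53
T True [ 5.750022e+02 -4.674140e+01  4.440000e-02 -1.661170e+01] 0.84
T False [ 5.724097e+02 -4.623640e+01  4.440000e-02  0.000000e+00] 1.11
UL [121.4  89.8] [119.8  86.8  19.5]
UR [121.3 -89.7] [115.6 -88.6  30.9]
LL [10.9 90.5] [11.2 87.2 20. ]
LR [ 11.3 -89.7] [ 11.3 -90.   14.1]
fDL [-8.6 87.4]
fDR [-12.5 -90.9]
fUR [-120.8  -87.9]
fUL [-117.6   89.1]
target mid top of lower panel 70 [633.3  28.9  53.2]
target mid top of lower panel -70 [ 640.8 -110.9   53.2]
```

```bash
cat > tg.py <<'E'
from stk import *
import sys
X0=(571.8,-44.6,.0533)
def st(x,y,z,dz=0):
    r,o=TS(*X0);return r.apply([x,y,z])+o+[0,0,dz]
def sloc():
    r,o=TS(*X0);s=state();return r.inv().apply(s['position']-o)
if __name__=="__main__":
    y=float(sys.argv[1]);z=float(sys.argv[2]);p=st(63,y,20);p[2]=z
    s=state();print(p.round(1),'shift',tool(p),'yaw now',2*np.arctan2(s['ee_rot'][1],s['ee_rot'][0]))
E
python3 tg.py -70 100
```

```text
[ 640.6 -111.   100. ] shift [80.9  3.8 98.1] yaw now 0.04921194739844217
```

>>> apply_moves([
  {"tx": 0.035,"ty": 0.002,"tz": 0.015,"yaw": -0.004},
  {"tx": 0.07,"ty": 0.003,"tz": 0.04,"yaw": -0.004},
  {"tx": 0.081,"ty": 0.004,"tz": 0.075,"yaw": -0.004},
  {"tx": 0.081,"ty": 0.004,"tz": 0.095,"yaw": -0.004},
  {"tx": 0.081,"ty": 0.004,"tz": 0.098,"yaw": -0.004},
  {"tx": 0.081,"ty": 0.004,"tz": 0.098,"yaw": -0.004},
])

```text
time: 6.35
position: [640.5, -112.0, 100.3]
ee_rot: [1.0, 0.026, -0.004, 0.001]
contact_force: [0.8, 0.9, 1.4]
finger_gap: 17.1
```

```bash
python3 tg.py -70 75;python3 cap.py w5
```

```text
[ 640.6 -111.    75. ] shift [ 0.4 -1.  25.3] yaw now 0.05238018814655871
6.4 [ 640.9 -111.9  101.2] yaw 0.0525 [ 0.9996  0.0263 -0.003   0.0014] [-0.3 -0.5  0.4] 16.860451881623366
```

View pics/w5.png

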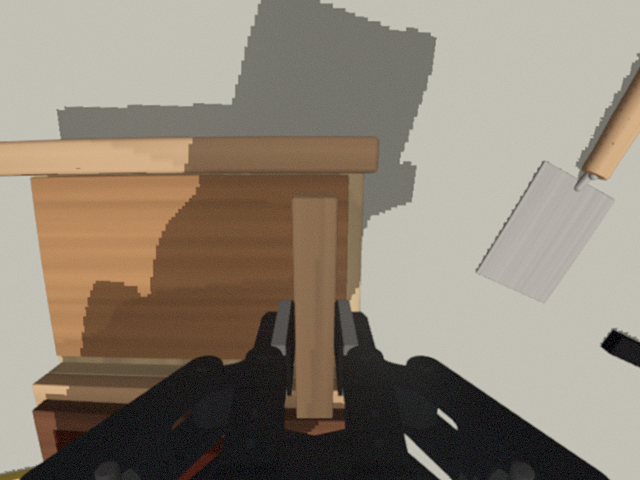

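>>> apply_moves([
  {"tx": 0,"ty": -0.001,"tz": 0.018,"yaw": 0},
  {"tx": 0,"ty": -0.001,"tz": 0.029,"yaw": 0},
  {"tx": 0,"ty": -0.001,"tz": 0.029,"yaw": 0},
])

```text
time: 6.7
position: [640.3, -111.0, 71.8]
ee_rot: [1.0, 0.026, -0.003, 0.001]
contact_force: [-0.8, -0.1, -0.7]
finger_gap: 17.0
```

>>> apply_moves([
  {"tx": 0,"ty": 0,"tz": 0.002,"yaw": 0},
  {"tx": 0,"ty": 0,"tz": 0.004,"yaw": 0},
  {"tx": 0,"ty": 0,"tz": 0.004,"yaw": 0},
])

```text
time: 7.0
position: [640.5, -111.1, 68.2]
ee_rot: [1.0, 0.026, -0.003, 0.001]
contact_force: [0.6, -0.5, 1.5]
finger_gap: 17.4
```

>>> apply_moves([
  {"tx": 0,"ty": 0,"tz": 0.002,"yaw": 0},
  {"tx": 0,"ty": 0,"tz": 0.003,"yaw": 0},
  {"tx": 0,"ty": 0,"tz": 0.003,"yaw": 0},
])

```text
time: 7.3
position: [640.9, -111.2, 65.3]
ee_rot: [1.0, 0.026, -0.003, 0.001]
contact_force: [3.0, 0.5, 3.1]
finger_gap: 17.0
```

>>> apply_moves([
  {"tx": 0,"ty": 0,"tz": 0.002,"yaw": 0},
  {"tx": 0,"ty": 0,"tz": 0.003,"yaw": 0},
  {"tx": 0,"ty": 0,"tz": 0.003,"yaw": 0},
])

```text
time: 7.6
position: [640.9, -111.1, 62.3]
ee_rot: [1.0, 0.026, -0.003, 0.001]
contact_force: [3.6, -0.4, 4.1]
finger_gap: 16.8
```

>>> apply_moves([
  {"tx": 0,"ty": 0,"tz": 0.001,"yaw": 0},
  {"tx": 0,"ty": 0,"tz": 0.0015,"yaw": 0},
  {"tx": 0,"ty": 0,"tz": 0.0015,"yaw": 0},
])

```text
time: 7.9
position: [641.0, -111.2, 60.9]
ee_rot: [1.0, 0.026, -0.002, 0.001]
contact_force: [2.3, -0.2, 6.5]
finger_gap: 16.8
```

```bash
python3 cap.py w6
```

```text
7.95 [ 641.  -111.1   60.9] yaw 0.0526 [ 0.9997  0.0263 -0.0024  0.0014] [0.9 1.7 7.5] 16.74173773373659
```

View pics/w6.png

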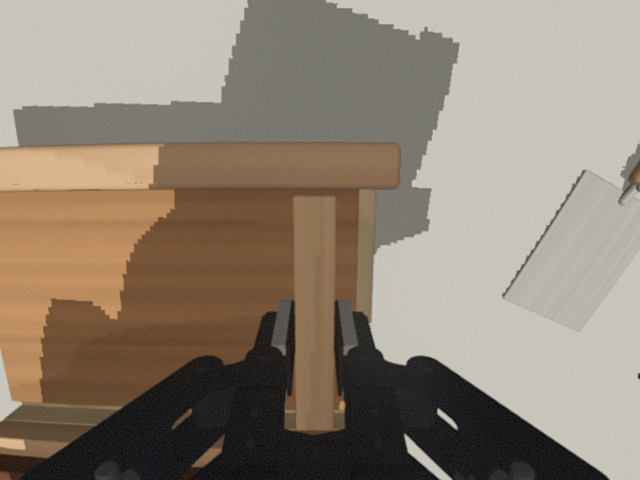

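>>> apply_moves([
  {"tx": 0,"ty": 0,"tz": 0,"yaw": 0},
  {"tx": 0,"ty": 0,"tz": 0,"yaw": 0},
  {"tx": 0,"ty": 0,"tz": 0,"yaw": 0},
  {"tx": 0,"ty": 0,"tz": -0.01,"yaw": 0},
  {"tx": 0,"ty": 0,"tz": -0.05,"yaw": 0},
  {"tx": 0,"ty": 0,"tz": -0.09,"yaw": 0},
  {"tx": 0,"ty": 0,"tz": -0.12,"yaw": 0},
], fingers=0.4)

```text
time: 8.65
position: [641.8, -111.0, 184.2]
ee_rot: [1.0, 0.026, -0.001, 0.002]
contact_force: [0.8, -0.2, -0.6]
finger_gap: 33.9
```

```bash
python3 cap.py w7
```

```text
8.7 [ 643.2 -111.3  188.4] yaw 0.0525 [0.9997 0.0262 0.0012 0.0022] [ 0.4 -0.9  6.7] 34.12273412615568
```

View pics/w7.png

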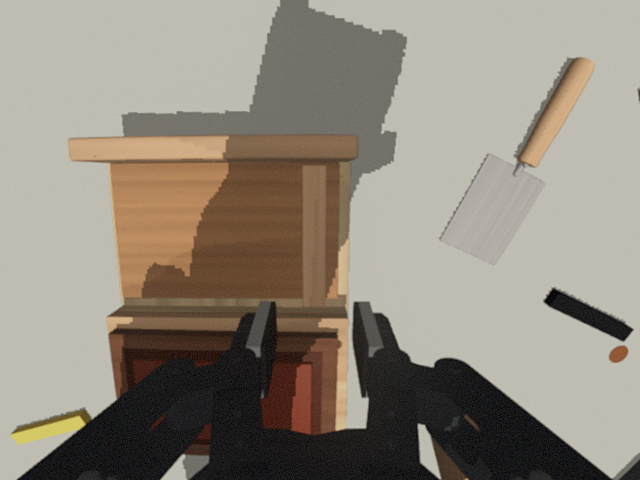

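>>> apply_moves([
  {"tx": -0.022,"ty": -0.042,"tz": -0.01,"yaw": -0.01},
  {"tx": -0.044,"ty": -0.084,"tz": -0.01,"yaw": -0.02},
  {"tx": -0.066,"ty": -0.126,"tz": -0.01,"yaw": -0.03},
  {"tx": -0.088,"ty": -0.168,"tz": -0.01,"yaw": -0.04},
  {"tx": -0.11,"ty": -0.21,"tz": -0.01,"yaw": -0.05},
  {"tx": -0.132,"ty": -0.252,"tz": -0.005,"yaw": -0.06},
  {"tx": -0.154,"ty": -0.294,"tz": 0,"yaw": -0.07},
  {"tx": -0.176,"ty": -0.336,"tz": 0.005,"yaw": -0.08},
  {"tx": -0.198,"ty": -0.378,"tz": 0.008,"yaw": -0.09},
  {"tx": -0.226,"ty": -0.423,"tz": 0.008,"yaw": -0.097},
  {"tx": -0.226,"ty": -0.423,"tz": 0.008,"yaw": -0.097},
  {"tx": -0.226,"ty": -0.423,"tz": 0.008,"yaw": -0.097},
], fingers=0.5)

```text
time: 9.9
position: [394.8, 300.1, 178.3]
ee_rot: [0.997, 0.076, 0.001, 0.002]
contact_force: [0.4, -1.0, -0.7]
finger_gap: 42.7
```

```bash
python3 cap.py w8; python3 cap.py t8 top; python3 - <<'E'
import cv2
t=cv2.imread("pics/t8.png")
cv2.imwrite("pics/ct8.png",cv2.resize(t[155:300,290:410],None,fx=4,fy=4,interpolation=cv2.INTER_CUBIC))
E
```

```text
9.95 [395.7 298.9 178.4] yaw 0.1496 [0.9972 0.0747 0.0013 0.0023] [-0.6 -0.6  0.4] 42.47584955869274
10.0 [396.1 298.3 178.3] yaw 0.1482 [0.9973 0.074  0.0014 0.0024] [ 0.6 -0.7 -0. ] 42.3719232602268
```

View pics/w8.png

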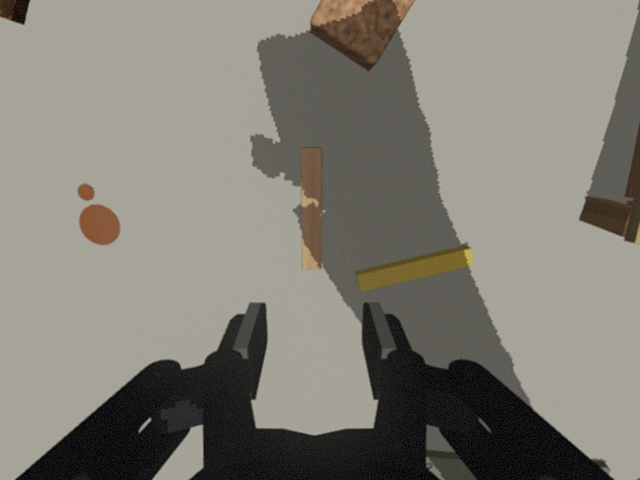

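View pics/ct8.png

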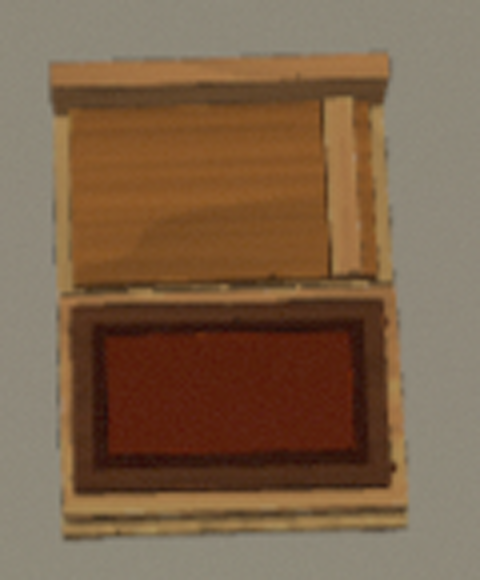

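```bash
python3 - <<'E'
import cv2
t=cv2.imread("pics/w8.png")
cv2.imwrite("pics/cw8.png",cv2.resize(t[130:280,270:350],None,fx=4,fy=4,interpolation=cv2.INTER_CUBIC))
E
```

```text
(no output)
```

View pics/cw8.png

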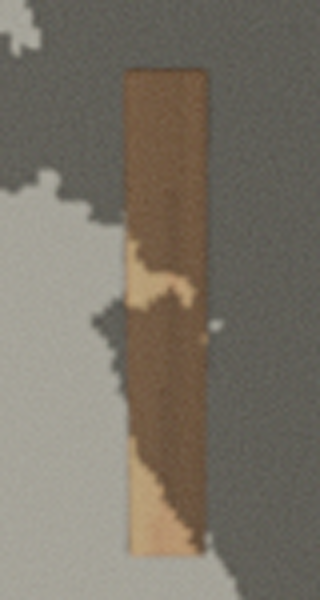

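```bash
python3 - <<'E'
from stk import *
m,c,w=stick("w8",[(125,69),(206,69),(205,553),(129,554)],4,270,130)
T=camera_model("top")
tc=[un(p,6,180,260) for p in([88,100],[128,98],[158,372],[115,375])]
for i in range(4):print(tri([(c[i],m),(tc[i],T)]))
mid=w.mean(0);print(tool([mid[0],mid[1],30]),state()['position'])
E
```

```text
w8 mid [404.7 303.6  12. ] yaw 0.1524 len 109.2 wid 16.9 17.7
(array([457.50900607, 320.10943968,   8.27899956]), np.float64(1.1793765772139864))
(array([459.88602121, 303.23944832,   6.85647673]), np.float64(0.7178951978602868))
(array([351.32728916, 286.18468968,   9.44426032]), np.float64(0.5388900671099464))
(array([349.44992051, 303.71551132,  11.83569708]), np.float64(0.9057279228554762))
[  8.9  -4.7 148.3] [396.12294246 298.33373462 178.31459872]
```

>>> apply_moves([
  {"tx": 0.009,"ty": -0.004,"tz": 0.04,"yaw": -0.002},
  {"tx": 0.009,"ty": -0.004,"tz": 0.08,"yaw": -0.002},
  {"tx": 0.009,"ty": -0.004,"tz": 0.12,"yaw": -0.002},
  {"tx": 0.009,"ty": -0.004,"tz": 0.148,"yaw": -0.002},
  {"tx": 0.009,"ty": -0.004,"tz": 0.148,"yaw": -0.002},
  {"tx": 0.009,"ty": -0.004,"tz": 0.148,"yaw": -0.002},
])

```text
time: 10.6
position: [405.7, 302.1, 31.1]
ee_rot: [0.997, 0.074, 0.001, 0.003]
contact_force: [-0.1, 0.3, 1.3]
finger_gap: 42.5
```

```bash
python3 cap.py w9; python3 -c "
from stk import *
print(tool([405,302.6,6.5]))"
```

```text
10.65 [405.8 302.6  31.7] yaw 0.149 [0.9972 0.0744 0.002  0.0021] [-0.4  0.9  0.4] 42.69161253787426
[-0.9 -0.2 25.2]
```

View pics/w9.png

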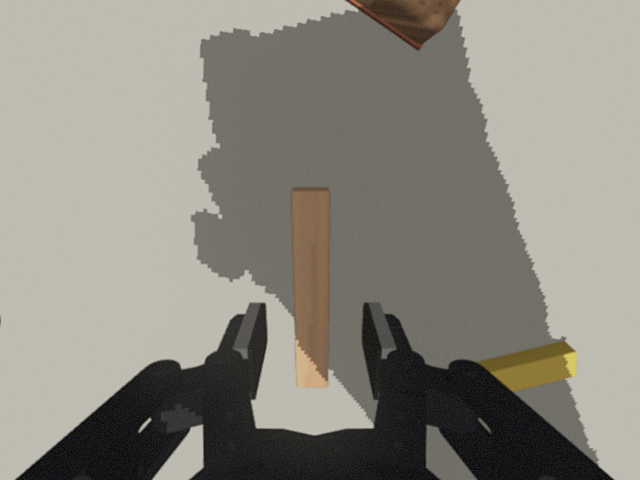

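>>> apply_moves([
  {"tx": -0.001,"ty": -0.001,"tz": 0.018,"yaw": -0.003},
  {"tx": -0.001,"ty": -0.001,"tz": 0.025,"yaw": -0.003},
  {"tx": -0.001,"ty": -0.001,"tz": 0.025,"yaw": -0.003},
])

```text
time: 10.95
position: [405.0, 303.3, 7.2]
ee_rot: [0.997, 0.076, 0.002, 0.002]
contact_force: [-0.4, 0.6, 1.0]
finger_gap: 43.1
```

>>> apply_moves([
  {"tx": 0,"ty": 0,"tz": 0,"yaw": 0},
  {"tx": 0,"ty": 0,"tz": 0,"yaw": 0},
  {"tx": 0,"ty": 0,"tz": 0,"yaw": 0},
  {"tx": 0,"ty": 0,"tz": 0,"yaw": 0},
  {"tx": 0,"ty": 0,"tz": 0,"yaw": 0},
  {"tx": 0,"ty": 0,"tz": 0,"yaw": 0},
], fingers=0, squeeze=25)

```text
time: 11.55
position: [405.4, 303.5, 8.1]
ee_rot: [0.997, 0.076, 0.003, 0.002]
contact_force: [-0.7, -1.6, 10.1]
finger_gap: 17.3
```

>>> apply_moves([
  {"tx": 0,"ty": 0,"tz": -0.02,"yaw": 0},
  {"tx": 0,"ty": 0,"tz": -0.06,"yaw": 0},
  {"tx": 0,"ty": 0,"tz": -0.1,"yaw": 0},
  {"tx": 0,"ty": 0,"tz": -0.15,"yaw": 0},
  {"tx": 0,"ty": 0,"tz": -0.19,"yaw": 0},
  {"tx": 0,"ty": 0,"tz": -0.19,"yaw": 0},
  {"tx": 0,"ty": 0,"tz": -0.19,"yaw": 0},
])

```text
time: 12.25
position: [404.3, 304.3, 199.0]
ee_rot: [0.997, 0.076, 0.003, 0.001]
contact_force: [-0.8, -0.3, -0.9]
finger_gap: 16.6
```

```bash
python3 cap.py w10; python3 -c "
from stk import *
print(tool([590,24.6,198]))"
```

```text
12.3 [404.1 304.  198. ] yaw 0.1518 [0.9971 0.0758 0.0025 0.0017] [-0.7 -0.2 -0.7] 16.924589167747527
[141.5 304.3   1.9]
```

View pics/w10.png

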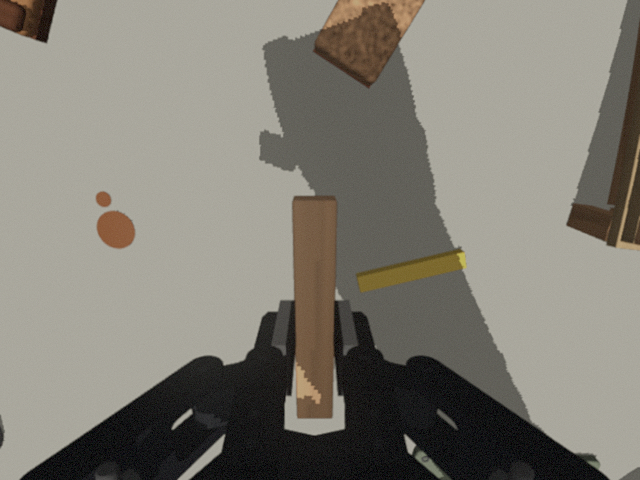

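>>> apply_moves([
  {"tx": 0.023,"ty": 0.038,"tz": 0,"yaw": 0.012},
  {"tx": 0.046,"ty": 0.076,"tz": 0,"yaw": 0.024},
  {"tx": 0.069,"ty": 0.114,"tz": 0,"yaw": 0.036},
  {"tx": 0.092,"ty": 0.152,"tz": 0,"yaw": 0.048},
  {"tx": 0.115,"ty": 0.19,"tz": 0,"yaw": 0.06},
  {"tx": 0.138,"ty": 0.228,"tz": 0,"yaw": 0.072},
  {"tx": 0.161,"ty": 0.266,"tz": 0.01,"yaw": 0.084},
  {"tx": 0.185,"ty": 0.306,"tz": 0.03,"yaw": 0.098},
  {"tx": 0.185,"ty": 0.306,"tz": 0.048,"yaw": 0.098},
  {"tx": 0.185,"ty": 0.306,"tz": 0.048,"yaw": 0.098},
  {"tx": 0.185,"ty": 0.306,"tz": 0.048,"yaw": 0.098},
])

```text
time: 13.4
position: [632.9, 30.2, 151.7]
ee_rot: [1.0, 0.027, 0.002, 0.001]
contact_force: [0.2, 1.5, 1.1]
finger_gap: 17.1
```

```bash
python3 cap.py w11; python3 tg.py 70 100
```

```text
13.45 [633.2  30.4 152.5] yaw 0.055 [0.9996 0.0275 0.0025 0.0014] [-0.3 -0.5  0.1] 16.920458202966692
[633.1  28.8 100. ] shift [-0.4  1.4 52.5] yaw now 0.05499492346983185
```

View pics/w11.png

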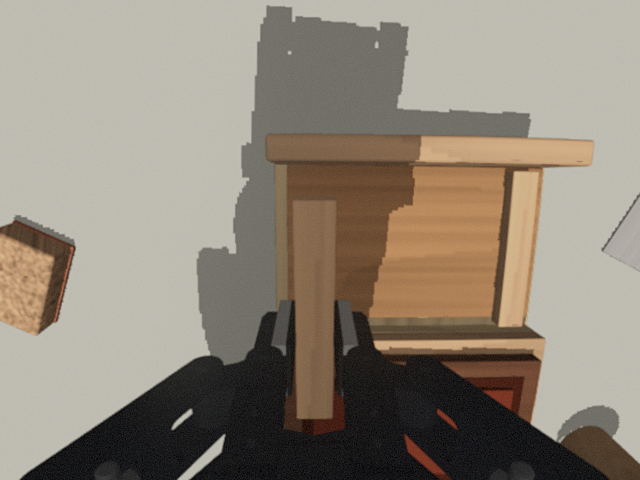

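>>> apply_moves([
  {"tx": 0,"ty": 0.0015,"tz": 0.035,"yaw": 0.002},
  {"tx": 0,"ty": 0.0015,"tz": 0.065,"yaw": 0.002},
  {"tx": 0,"ty": 0.0015,"tz": 0.078,"yaw": 0.002},
  {"tx": 0,"ty": 0.0015,"tz": 0.078,"yaw": 0.002},
])

```text
time: 13.85
position: [633.2, 29.3, 74.0]
ee_rot: [1.0, 0.027, 0.002, 0.001]
contact_force: [1.3, -0.2, 0.3]
finger_gap: 16.9
```

```bash
python3 tg.py 70 70
```

```text
[633.1  28.8  70. ] shift [-0.1  0.5  4. ] yaw now 0.053824968788793184
```

>>> apply_moves([
  {"tx": 0,"ty": 0.0005,"tz": 0.002,"yaw": 0},
  {"tx": 0,"ty": 0.0005,"tz": 0.004,"yaw": 0},
  {"tx": 0,"ty": 0.0005,"tz": 0.006,"yaw": 0},
  {"tx": 0,"ty": 0.0005,"tz": 0.007,"yaw": 0},
  {"tx": 0,"ty": 0.0005,"tz": 0.007,"yaw": 0},
])

```text
time: 14.35
position: [633.8, 28.8, 67.5]
ee_rot: [1.0, 0.027, 0.002, 0.001]
contact_force: [1.5, -0.4, 4.5]
finger_gap: 16.9
```

>>> apply_moves([
  {"tx": 0,"ty": 0,"tz": 0.002,"yaw": 0},
  {"tx": 0,"ty": 0,"tz": 0.0035,"yaw": 0},
  {"tx": 0,"ty": 0,"tz": 0.0035,"yaw": 0},
])

```text
time: 14.65
position: [633.8, 28.8, 63.8]
ee_rot: [1.0, 0.027, 0.002, 0.001]
contact_force: [2.4, 0.2, 3.8]
finger_gap: 16.7
```

>>> apply_moves([
  {"tx": 0,"ty": 0,"tz": 0.001,"yaw": 0},
  {"tx": 0,"ty": 0,"tz": 0.0015,"yaw": 0},
  {"tx": 0,"ty": 0,"tz": 0.0015,"yaw": 0},
])

```text
time: 14.95
position: [633.9, 28.8, 62.8]
ee_rot: [1.0, 0.027, 0.003, 0.001]
contact_force: [0.1, -0.2, 13.4]
finger_gap: 17.1
```

>>> apply_moves([
  {"tx": 0,"ty": 0,"tz": 0.0005,"yaw": 0},
  {"tx": 0,"ty": 0,"tz": 0.001,"yaw": 0},
])

```text
time: 15.15
position: [634.1, 28.8, 62.5]
ee_rot: [1.0, 0.027, 0.003, 0.001]
contact_force: [-4.5, 0.3, 24.7]
finger_gap: 16.7
```

>>> apply_moves([
  {"tx": 0,"ty": 0,"tz": -0.0005,"yaw": 0},
  {"tx": 0,"ty": 0,"tz": -0.0005,"yaw": 0},
  {"tx": 0,"ty": 0,"tz": -0.0005,"yaw": 0},
  {"tx": 0,"ty": 0,"tz": -0.0005,"yaw": 0},
  {"tx": 0,"ty": 0,"tz": -0.01,"yaw": 0},
  {"tx": 0,"ty": 0,"tz": -0.05,"yaw": 0},
  {"tx": 0,"ty": 0,"tz": -0.09,"yaw": 0},
  {"tx": 0,"ty": 0,"tz": -0.12,"yaw": 0},
  {"tx": 0,"ty": 0,"tz": -0.12,"yaw": 0},
], fingers=0.4)

```text
time: 16.05
position: [634.8, 28.9, 187.1]
ee_rot: [1.0, 0.027, 0.006, 0.001]
contact_force: [0.3, 0.2, -0.4]
finger_gap: 34.6
```

```bash
python3 cap.py w12
```

```text
16.1 [634.   29.  184.6] yaw 0.0538 [0.9996 0.0269 0.0044 0.0011] [-0.7 -0.3 -1.1] 34.28987557344233
```

View pics/w12.png

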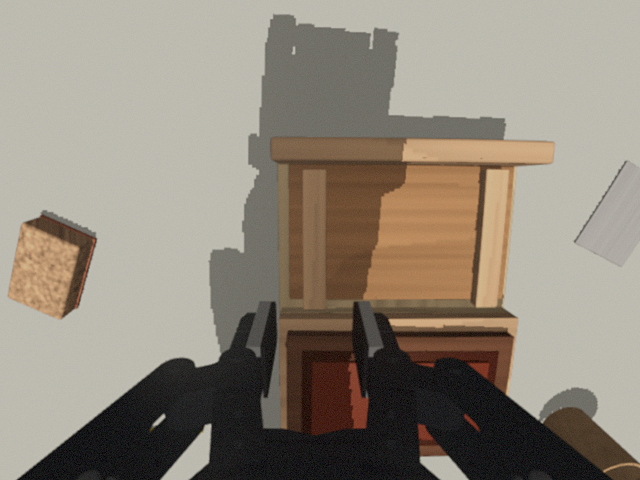

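```bash
python3 - <<'E'
from tg import *
p=st(-135,-.5,33);print(p);p2=p.copy();p2[2]=150;print(tool(p2))
print(st(-130,0,28))
E
```

```text
[442.91648721 -51.97671485 101.4672149 ]
[-195.5   70.5   33.1]
[447.13928143 -51.25071548  95.82000905]
```

>>> apply_moves([
  {"tx": -0.045,"ty": 0.016,"tz": 0,"yaw": 0},
  {"tx": -0.09,"ty": 0.032,"tz": 0,"yaw": 0},
  {"tx": -0.135,"ty": 0.048,"tz": 0,"yaw": 0},
  {"tx": -0.18,"ty": 0.065,"tz": 0,"yaw": 0},
  {"tx": -0.196,"ty": 0.07,"tz": 0.01,"yaw": 0},
  {"tx": -0.196,"ty": 0.07,"tz": 0.033,"yaw": 0},
  {"tx": -0.196,"ty": 0.07,"tz": 0.033,"yaw": 0},
  {"tx": -0.196,"ty": 0.07,"tz": 0.033,"yaw": 0},
], fingers=1)

```text
time: 16.9
position: [442.3, -51.4, 150.1]
ee_rot: [1.0, 0.027, 0.004, 0.001]
contact_force: [0.6, -0.6, -0.0]
finger_gap: 85.2
```

```bash
python3 cap.py w13;python3 cap.py s13 side; python3 - <<'E'
from tg import *
p=st(-135,-.5,33);p[2]=100;print(tool(p))
t=cv2.imread("pics/s13.png")
cv2.imwrite("pics/cs13.png",cv2.resize(t[150:320,230:430],None,fx=4,fy=4,interpolation=cv2.INTER_CUBIC)[:600])
E
```

```text
16.95 [442.5 -51.4 150.4] yaw 0.0541 [0.9996 0.0271 0.0043 0.0011] [ 0.6 -0.5  0.5] 85.5059348828196
17.0 [442.7 -51.3 150.6] yaw 0.0542 [0.9996 0.0271 0.0046 0.0012] [-0.   0.3  0.4] 85.60022281483747
[-0.3  0.5 50.6]
```

View pics/w13.png

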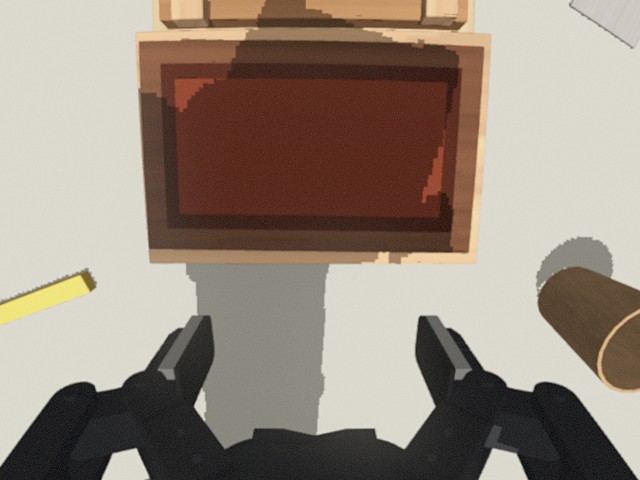

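View pics/cs13.png

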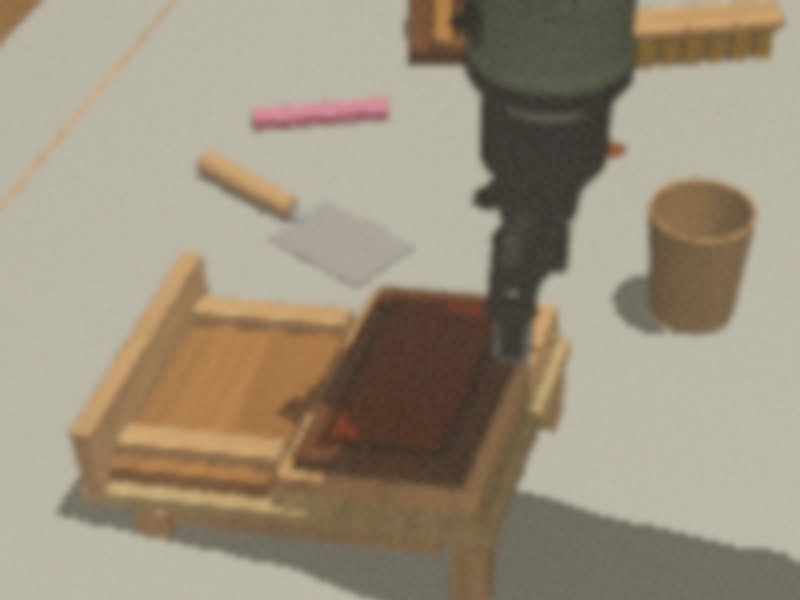

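```bash
python3 - <<'E'
from tg import *
S=camera_model("side");u=un([511,358],4,230,150)
for dy in(43,50,57):
    r=least_squares(lambda q:P([q[0],-51.4+dy,q[1]],S)[0]-u,[440,150.]).x;print(dy,r)
W=load("w13")
# fresh uphill edge corners in stand frame via wrist; top border z=40
r,o=TS(*X0)
for n,t in(('UL',[149,249]),('UR',[470,252]),('DL',[138,41]),('DR',[485,48])):
    f=lambda s:P(r.apply([s[0],s[1],40])+o,W)[0]-np.array(t,float)
    print(n,least_squares(f,[-60,0.]).x.round(1))
f=lambda t,z:least_squares(lambda s:P(r.apply([s[0],s[1],z])+o,W)[0]-np.array(t,float),[-60,0.]).x.round(1)
print('deck',f([136,33],28),f([490,34],28),f([150,263],28),f([476,263],28))
E
```

```text
43 [440.27949434 162.14552501]
50 [438.29597435 168.15908863]
57 [436.31245436 174.17265225]
UL [-119.3   92.4]
UR [-121.1  -87.2]
DL [-9.9 91.1]
DR [-13.3 -88.5]
deck [-1.2 97.7] [ -1.5 -96.5] [-130.1   98.2] [-130.2  -96.9]
```

>>> apply_moves([
  {"tx": 0,"ty": -0.001,"tz": 0.03,"yaw": 0.001},
  {"tx": 0,"ty": -0.001,"tz": 0.055,"yaw": 0.001},
  {"tx": 0,"ty": -0.001,"tz": 0.06,"yaw": 0.001},
  {"tx": 0,"ty": -0.001,"tz": 0.06,"yaw": 0.001},
])

```text
time: 17.4
position: [443.2, -50.5, 90.8]
ee_rot: [1.0, 0.027, 0.004, 0.001]
contact_force: [0.5, 0.5, -0.1]
finger_gap: 85.4
```

>>> apply_moves([
  {"tx": 0,"ty": 0,"tz": 0.002,"yaw": 0},
  {"tx": 0,"ty": 0,"tz": 0.004,"yaw": 0},
  {"tx": 0,"ty": 0,"tz": 0.004,"yaw": 0},
])

```text
time: 17.7
position: [443.4, -50.5, 87.2]
ee_rot: [1.0, 0.027, 0.005, 0.001]
contact_force: [-0.5, 0.1, 0.4]
finger_gap: 85.6
```

>>> apply_moves([
  {"tx": 0,"ty": 0,"tz": 0.001,"yaw": 0},
  {"tx": 0,"ty": 0,"tz": 0.002,"yaw": 0},
  {"tx": 0,"ty": 0,"tz": 0.002,"yaw": 0},
])

```text
time: 18.0
position: [443.5, -50.4, 85.2]
ee_rot: [1.0, 0.027, 0.005, 0.001]
contact_force: [-0.6, 0.7, 0.7]
finger_gap: 85.7
```

```bash
python3 cap.py s14 side; python3 - <<'E'
from tg import *
t=cv2.imread("pics/s14.png")
cv2.imwrite("pics/cs14.png",cv2.resize(t[190:310,250:410],None,fx=5,fy=5,interpolation=cv2.INTER_CUBIC)[:600])
print(sloc())
E
```

```text
18.05 [443.5 -50.5  85.2] yaw 0.0533 [0.9996 0.0266 0.0047 0.0012] [-0.1 -0.4 -0.2] 85.44727963993371
[-132.10871673    0.96851512   17.02388001]
```

View pics/cs14.png

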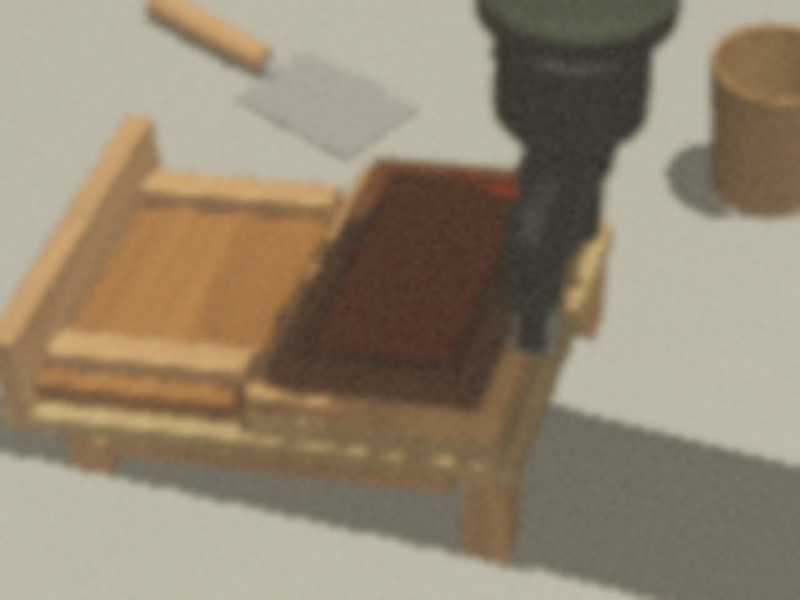

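>>> apply_moves([
  {"tx": 0,"ty": 0,"tz": 0.001,"yaw": 0},
  {"tx": 0,"ty": 0,"tz": 0.002,"yaw": 0},
  {"tx": 0,"ty": 0,"tz": 0.002,"yaw": 0},
])

```text
time: 18.35
position: [443.4, -50.4, 83.1]
ee_rot: [1.0, 0.027, 0.005, 0.001]
contact_force: [0.1, -0.4, 0.1]
finger_gap: 85.4
```

>>> apply_moves([
  {"tx": 0,"ty": 0,"tz": 0.001,"yaw": 0},
  {"tx": 0,"ty": 0,"tz": 0.001,"yaw": 0},
  {"tx": 0,"ty": 0,"tz": 0.001,"yaw": 0},
])

```text
time: 18.65
position: [443.5, -50.5, 82.3]
ee_rot: [1.0, 0.027, 0.005, 0.001]
contact_force: [-0.9, -0.0, 7.9]
finger_gap: 85.3
```

>>> apply_moves([
  {"tx": 0,"ty": 0,"tz": 0.001,"yaw": 0},
  {"tx": 0,"ty": 0,"tz": 0.0015,"yaw": 0},
  {"tx": 0,"ty": 0,"tz": 0.0015,"yaw": 0},
])

```text
time: 18.95
position: [443.6, -50.5, 81.8]
ee_rot: [1.0, 0.027, 0.005, 0.001]
contact_force: [-5.1, 0.5, 35.7]
finger_gap: 85.8
```

>>> apply_moves([
  {"tx": 0,"ty": 0,"tz": -0.0057,"yaw": 0},
  {"tx": 0,"ty": 0,"tz": -0.0057,"yaw": 0},
  {"tx": 0,"ty": 0,"tz": -0.0057,"yaw": 0},
])

```text
time: 19.25
position: [443.6, -50.4, 87.4]
ee_rot: [1.0, 0.027, 0.005, 0.001]
contact_force: [0.6, 0.3, 0.1]
finger_gap: 85.5
```

```bash
python3 - <<'E'
from tg import *
print(state()['position'],sloc())
p=sloc();r,o=TS(*X0)
for d in(6,12,50,100,122,130,134,138):
  q=r.apply([p[0]+d,1,p[2]])+o;print(d,tool(q))
E
```

```text
[443.57446739 -50.4313083   87.38876439] [-132.308477      1.00815817   19.16146139]
6 [5.9 0.  0.9]
12 [11.9  0.   1.8]
50 [49.4 -0.   7.5]
100 [98.9 -0.  15. ]
122 [ 1.206e+02 -1.000e-01  1.830e+01]
130 [ 1.285e+02 -1.000e-01  1.950e+01]
134 [ 1.325e+02 -1.000e-01  2.010e+01]
138 [ 1.364e+02 -1.000e-01  2.070e+01]
```

>>> apply_moves([
  {"tx": 0.004,"ty": 0,"tz": 0.0006,"yaw": 0},
  {"tx": 0.008,"ty": 0,"tz": 0.0012,"yaw": 0},
  {"tx": 0.012,"ty": 0,"tz": 0.0018,"yaw": 0},
  {"tx": 0.016,"ty": 0,"tz": 0.0024,"yaw": 0},
  {"tx": 0.02,"ty": 0,"tz": 0.003,"yaw": 0},
  {"tx": 0.024,"ty": 0,"tz": 0.0036,"yaw": 0},
])

```text
time: 19.85
position: [467.9, -49.1, 83.9]
ee_rot: [1.0, 0.027, 0.005, 0.001]
contact_force: [-1.2, -0.4, 0.2]
finger_gap: 85.3
```

```bash
python3 cap.py w15; python3 -c "
from tg import *
print(sloc())"
```

```text
19.9 [468.5 -49.1  83.9] yaw 0.0533 [0.9996 0.0266 0.0056 0.0011] [ 0.3  0.3 -0.5] 85.35168911390909
[-107.10673883    1.00591445   19.17779604]
```

View pics/w15.png

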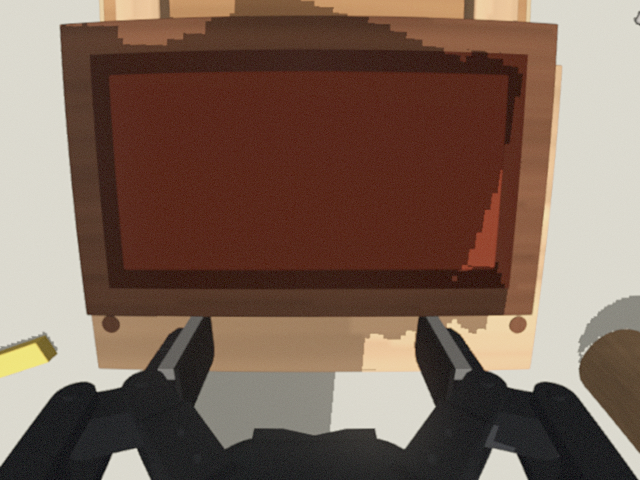

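>>> apply_moves([
  {"tx": 0.006,"ty": 0,"tz": 0.0009,"yaw": 0},
  {"tx": 0.012,"ty": 0,"tz": 0.0018,"yaw": 0},
  {"tx": 0.018,"ty": 0,"tz": 0.0027,"yaw": 0},
  {"tx": 0.024,"ty": 0,"tz": 0.0036,"yaw": 0},
  {"tx": 0.03,"ty": 0,"tz": 0.0045,"yaw": 0},
  {"tx": 0.036,"ty": 0,"tz": 0.0054,"yaw": 0},
  {"tx": 0.042,"ty": 0,"tz": 0.0063,"yaw": 0},
  {"tx": 0.048,"ty": 0,"tz": 0.0072,"yaw": 0},
  {"tx": 0.054,"ty": 0,"tz": 0.0081,"yaw": 0},
  {"tx": 0.06,"ty": 0,"tz": 0.009,"yaw": 0},
])

```text
time: 20.9
position: [529.0, -45.9, 75.5]
ee_rot: [1.0, 0.027, 0.006, 0.001]
contact_force: [-1.0, -0.8, -0.3]
finger_gap: 85.4
```

```bash
python3 cap.py w16; python3 cap.py s16 side; python3 -c "
from tg import *
print(sloc())
t=cv2.imread('pics/s16.png')
cv2.imwrite('pics/cs16.png',cv2.resize(t[190:310,230:390],None,fx=5,fy=5,interpolation=cv2.INTER_CUBIC)[:600])
"
```

```text
20.95 [529.8 -45.7  75.4] yaw 0.0536 [0.9996 0.0268 0.006  0.0011] [-0.2  0.5 -0.6] 85.29373932315696
21.0 [529.2 -45.8  75.4] yaw 0.0536 [0.9996 0.0268 0.0059 0.0012] [-0.2  0.4 -0.4] 85.43806835424579
[-45.68531146   1.0605361   19.24190446]
```

View pics/w16.png

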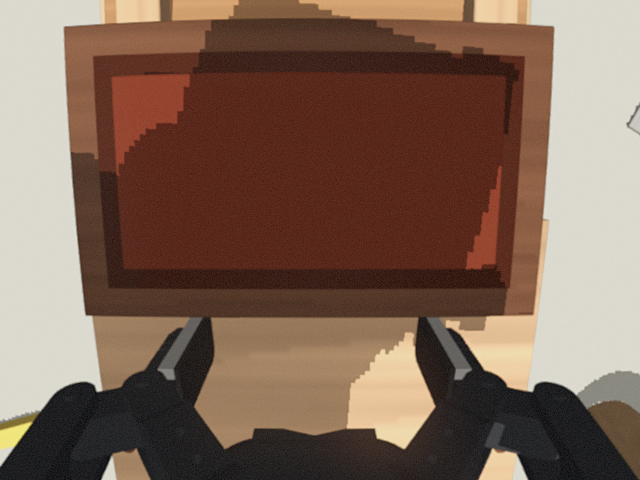

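View pics/cs16.png

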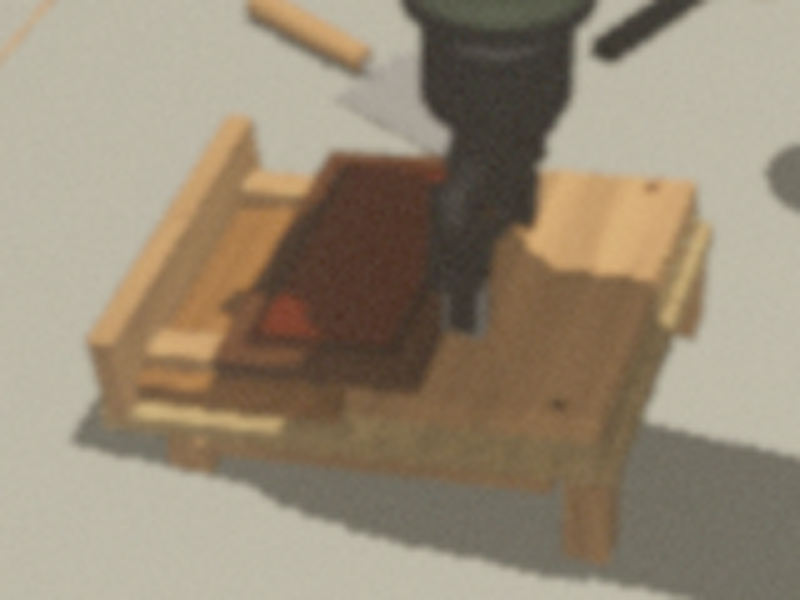

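>>> apply_moves([
  {"tx": 0.005,"ty": 0,"tz": 0.0008,"yaw": 0},
  {"tx": 0.01,"ty": 0,"tz": 0.0015,"yaw": 0},
  {"tx": 0.015,"ty": 0,"tz": 0.0023,"yaw": 0},
  {"tx": 0.02,"ty": 0,"tz": 0.003,"yaw": 0},
  {"tx": 0.025,"ty": 0,"tz": 0.0038,"yaw": 0},
  {"tx": 0.03,"ty": 0,"tz": 0.0045,"yaw": 0},
  {"tx": 0.034,"ty": 0,"tz": 0.0051,"yaw": 0},
  {"tx": 0.038,"ty": 0,"tz": 0.0057,"yaw": 0},
  {"tx": 0.04,"ty": 0,"tz": 0.006,"yaw": 0},
])

```text
time: 21.9
position: [569.6, -43.6, 69.8]
ee_rot: [1.0, 0.027, 0.006, 0.001]
contact_force: [-0.7, 0.5, 0.9]
finger_gap: 85.3
```

>>> apply_moves([
  {"tx": 0.001,"ty": 0,"tz": 0.0002,"yaw": 0},
  {"tx": 0.002,"ty": 0,"tz": 0.0003,"yaw": 0},
  {"tx": 0.003,"ty": 0,"tz": 0.0005,"yaw": 0},
  {"tx": 0.004,"ty": 0,"tz": 0.0006,"yaw": 0},
])

```text
time: 22.3
position: [573.6, -43.4, 69.3]
ee_rot: [1.0, 0.027, 0.006, 0.001]
contact_force: [-0.9, -0.0, -0.6]
finger_gap: 85.3
```

```bash
python3 cap.py w17; python3 -c "
from tg import *
print(sloc())
"
```

```text
22.35 [573.8 -43.4  69.3] yaw 0.0536 [0.9996 0.0268 0.006  0.0012] [-0.6 -0.  -0.9] 85.33069076156738
[-0.68495244  1.05870026 19.35008828]
```

View pics/w17.png

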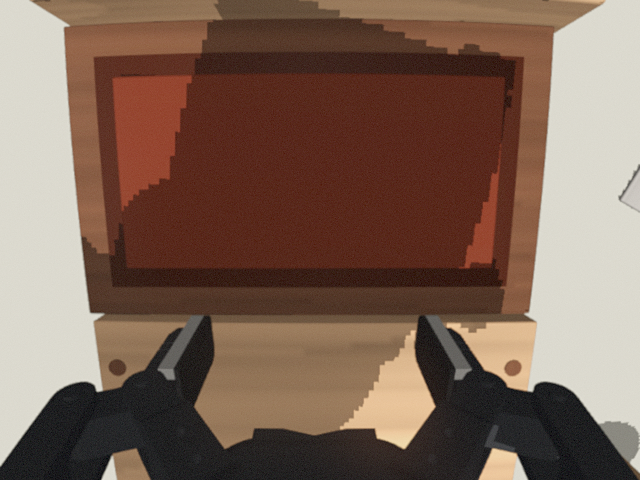

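>>> apply_moves([
  {"tx": 0.001,"ty": 0,"tz": 0.0002,"yaw": 0},
  {"tx": 0.002,"ty": 0,"tz": 0.0003,"yaw": 0},
  {"tx": 0.002,"ty": 0,"tz": 0.0003,"yaw": 0},
])

```text
time: 22.65
position: [575.9, -43.3, 68.9]
ee_rot: [1.0, 0.027, 0.006, 0.001]
contact_force: [0.7, 0.1, -0.2]
finger_gap: 85.3
```

>>> apply_moves([
  {"tx": 0.001,"ty": 0,"tz": 0.0002,"yaw": 0},
  {"tx": 0.001,"ty": 0,"tz": 0.0002,"yaw": 0},
])

```text
time: 22.85
position: [577.1, -43.2, 68.8]
ee_rot: [1.0, 0.027, 0.006, 0.001]
contact_force: [0.3, -0.4, -0.3]
finger_gap: 85.8
```

>>> apply_moves([
  {"tx": 0.001,"ty": 0,"tz": 0.0002,"yaw": 0},
  {"tx": 0.001,"ty": 0,"tz": 0.0002,"yaw": 0},
])

```text
time: 23.05
position: [578.1, -43.2, 68.6]
ee_rot: [1.0, 0.027, 0.006, 0.001]
contact_force: [-0.1, 0.4, 0.7]
finger_gap: 85.7
```

>>> apply_moves([
  {"tx": 0.001,"ty": 0,"tz": 0.0002,"yaw": 0},
  {"tx": 0.001,"ty": 0,"tz": 0.0002,"yaw": 0},
])

```text
time: 23.25
position: [578.5, -43.0, 68.3]
ee_rot: [1.0, 0.027, 0.005, 0.001]
contact_force: [-5.1, 1.1, 5.2]
finger_gap: 85.6
```

>>> apply_moves([
  {"tx": 0.0005,"ty": 0,"tz": 0.0001,"yaw": 0},
  {"tx": 0.001,"ty": 0,"tz": 0.0002,"yaw": 0},
])

```text
time: 23.45
position: [578.6, -43.0, 68.1]
ee_rot: [1.0, 0.027, 0.004, 0.001]
contact_force: [-10.8, 1.0, 9.4]
finger_gap: 85.7
```

```bash
python3 cap.py w18; python3 -c "
from tg import *
print(sloc())
t=cv2.imread('pics/w18.png')
cv2.imwrite('pics/cw18.png',cv2.resize(t[0:60,20:340],None,fx=2.5,fy=5,interpolation=cv2.INTER_CUBIC))
"
```

```text
23.5 [578.5 -43.   68.2] yaw 0.0532 [9.996e-01 2.660e-02 4.200e-03 9.000e-04] [-8.8 -0.3  7. ] 85.69294224018472
[ 4.19771549  1.24309539 18.92425785]
```

View pics/w18.png

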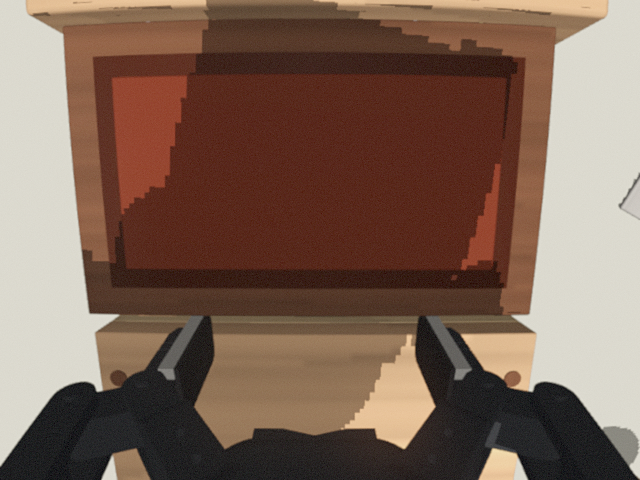

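>>> apply_moves([
  {"tx": -0.004,"ty": 0,"tz": -0.001,"yaw": 0},
  {"tx": -0.02,"ty": 0,"tz": -0.005,"yaw": 0},
  {"tx": -0.045,"ty": 0,"tz": -0.02,"yaw": 0},
  {"tx": -0.05,"ty": 0,"tz": -0.06,"yaw": 0},
  {"tx": -0.05,"ty": 0,"tz": -0.1,"yaw": 0},
  {"tx": -0.05,"ty": 0,"tz": -0.14,"yaw": 0},
  {"tx": -0.05,"ty": 0,"tz": -0.16,"yaw": 0},
  {"tx": -0.05,"ty": 0,"tz": -0.16,"yaw": 0},
])

```text
time: 24.3
position: [528.2, -45.5, 230.3]
ee_rot: [1.0, 0.027, 0.007, 0.001]
contact_force: [0.2, 0.3, -0.5]
finger_gap: 85.4
```

```bash
python3 cap.py w19; python3 cap.py s19 side; python3 cap.py t19 top; python3 -c "
from tg import *
t=cv2.imread('pics/s19.png')
cv2.imwrite('pics/cs19.png',cv2.resize(t[190:310,230:390],None,fx=5,fy=5,interpolation=cv2.INTER_CUBIC)[:600])
"
```

```text
24.35 [527.6 -45.3 228.6] yaw 0.0535 [9.996e-01 2.670e-02 5.300e-03 9.000e-04] [-0.6 -0.4 -0.6] 85.52504476967694
24.4 [527.2 -45.3 227.5] yaw 0.0535 [9.996e-01 2.670e-02 4.400e-03 8.000e-04] [-0.2  0.2 -0. ] 84.83308217454214
24.45 [527.  -45.3 227. ] yaw 0.0534 [9.996e-01 2.670e-02 3.800e-03 8.000e-04] [-0.8  0.1 -0. ] 85.5213775180002
```

View pics/w19.png

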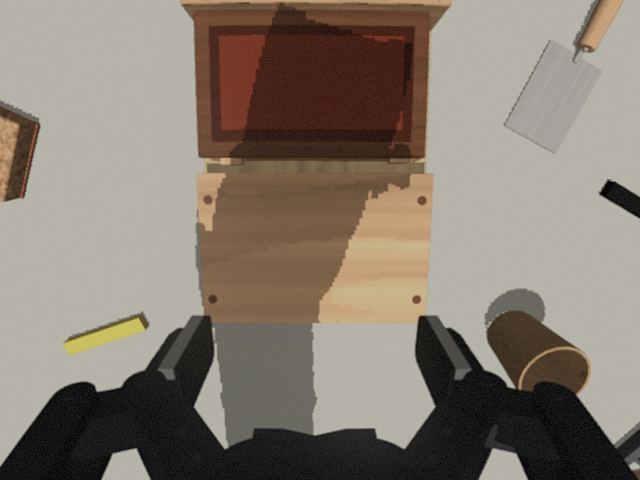

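View pics/cs19.png

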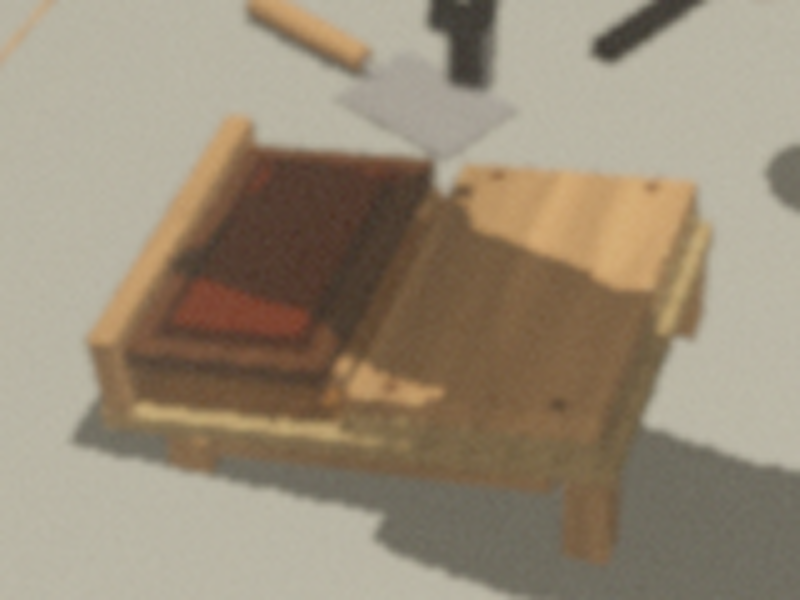

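View pics/t19.png

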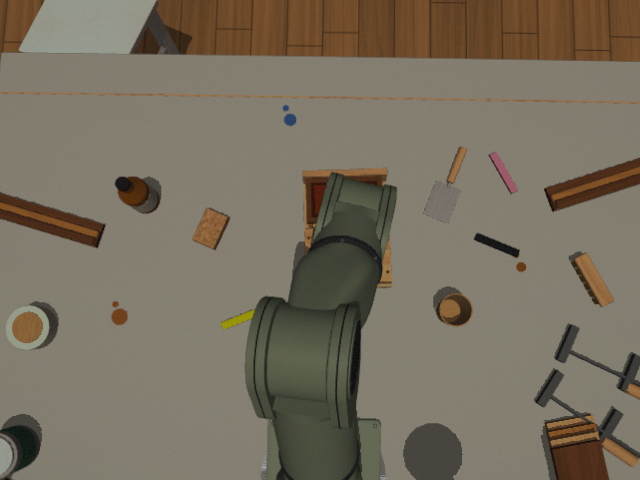

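```bash
python3 -c "
from cap import *
t=cv2.imread('pics/w19.png')
cv2.imwrite('pics/cw19.png',cv2.resize(t[0:185,180:450],None,fx=2.9,fy=2.9,interpolation=cv2.INTER_CUBIC))
"
```

```text
(no output)
```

View pics/cw19.png

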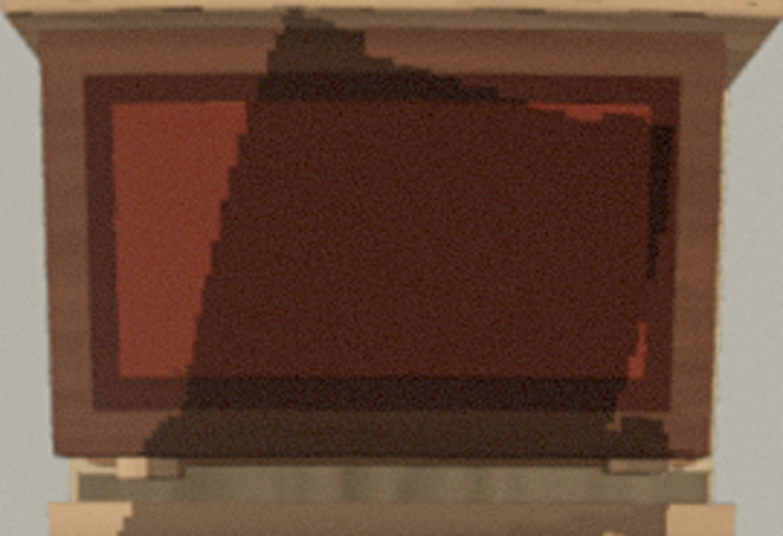

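```bash
python3 -c "
from tg import *
W=load('w19');r,o=TS(*X0)
for n,t,z in(('UL',[55,458],38),('UR',[710,459],38),('stopL',[42,57],38),('DR',[725,36],38),('deckL',[48,504],28),('deckR',[735,505],28)):
    u=un(t,2.9,180,0)
    print(n,least_squares(lambda s:P(r.apply([s[0],s[1],z])+o,W)[0]-u,[60,0.]).x.round(1))
print(state()['contact_force'],state()['time'])
print(finish_job())"
```

```text
UL [11.1 92.4]
UR [ 10.8 -86.1]
stopL [114.6  92. ]
DR [120.  -86.4]
deckL [-1.  98.1]
deckR [ -1.3 -96.9]
[-0.78596934  0.13504669 -0.00863753] 24.45
the job is handed in; nothing more can be done
None
```

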